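Reload the studio's gummed-tape dispenser and damp its pad

TASK

Get the gummed-tape dispenser ready for stretching paper: throw its spent cardboard core in the waste tub, set every roll of tape from the stock rack on the dispenser's bars between the two cheeks, and thread the spindle in from either end through one cheek, all the rolls and the other cheek until its grip is fully home against the cheek. Then take the mist bottle and hold it still for two seconds with its nozzle aimed at the middle of the moistening pad from about 20 cm away (no trigger need be pulled), and stand it back upright in the middle of its white coaster. Leave the paint jar, brush pot and paint tube alone.

Things in the scene. Friction and masses are not known exactly. Their poses are not given: they have to be found in the camera images.
- dispenser: Grey bench tape dispenser, fixed, base plate 6 mm thick. Two upright cheeks (74 mm wide, 64 mm high, 12 mm thick; inner faces at y = +-86 mm, outer +-98) carry the bores. Between them two 10 mm steel bars along y (x = +-23 mm, tops 16 mm up): a roll set on them is centred on the bore axis. Tear bar 42 mm high at x = -74 mm, pad beyond it. Origin under the bore axis, midway, at table height.
- bore_left (a point): Centre of the outer mouth of the bore in the cheek at the dispenser's +y end. Both bores are 17 mm in diameter, chamfered outside, on one axis parallel to the dispenser's y at x = 0, 40 mm above the table.
- bore_right (a point): The same for the cheek at the dispenser's -y end.
- pad (a point): Middle of the top of the grey moistening pad (30 x 160 mm, its length along the dispenser's y), 40 mm above the table, in a black trough at the dispenser's x = -104 mm.
- rack: Wooden stock rack, fixed: board 84 x 216 x 6 mm with two 10 mm dowels along y (x = +-23 mm, tops 16 mm high) on which the rolls of tape lie in a row, and 28 mm high end stops at y = +-103 mm. Origin under its middle, at table height.
- roll1: Roll of brown gummed tape, 64 mm diameter, 36 mm wide, with a 26 mm through bore; 90 g. Two to four rolls are there (absent ones read None). They lie in a row on the rack, in places about 48 mm apart, centre 40 mm above the table. Origin at its centre, y along its bore.
- roll2: Roll of brown gummed tape, 64 mm diameter, 36 mm wide, with a 26 mm through bore; 90 g. Two to four rolls are there (absent ones read None). They lie in a row on the rack, in places about 48 mm apart, centre 40 mm above the table. Origin at its centre, y along its bore.
- roll3: Roll of brown gummed tape, 64 mm diameter, 36 mm wide, with a 26 mm through bore; 90 g. Two to four rolls are there (absent ones read None). They lie in a row on the rack, in places about 48 mm apart, centre 40 mm above the table. Origin at its centre, y along its bore.
- roll4: Roll of brown gummed tape, 64 mm diameter, 36 mm wide, with a 26 mm through bore; 90 g. Two to four rolls are there (absent ones read None). They lie in a row on the rack, in places about 48 mm apart, centre 40 mm above the table. Origin at its centre, y along its bore.
- core: Spent cardboard core, a tube of 30 mm diameter and 36 mm long, lying between the two bars on the dispenser's base plate, its axis along the dispenser's y. Origin at its centre, y along its axis.
- tub: Grey open waste tub, fixed, 110 x 110 mm, 70 mm high, walls 4 mm. Origin under its middle, at table height.
- spindle: Steel rod of 14 mm diameter reaching 212 mm along -y from the shoulder, the last 16 mm tapered to 7 mm; on the +y side a flat dark wooden grip 60 mm long, 30 mm wide (x), 18 mm thick (z). 140 g. Starts lying on the table left (+y) of the dispenser, tip towards it. Origin on the axis at the shoulder, where grip meets rod; fully home the shoulder touches a cheek's outer face.
- tip (a point): The tip of the spindle's tapered rod, on its axis.
- grip (a point): Middle of the spindle's grip, on its axis.
- mister: Squat upright mist bottle, 250 g, bottom-heavy: clear round body 70 mm in diameter and 52 mm high, tapering to a 22 mm neck; white head 26 mm wide (y), 56 mm long (x), 34 mm high, its top 132 mm above the underside; a short black nozzle points along +x. Starts standing on the coaster. Origin under its middle, at the underside.
- nozzle (a point): Outlet of the nozzle (40 mm ahead of the bottle's axis, 120 mm up); the spray leaves along this frame's +x.
- head (a point): Middle of the bottle's head, 115 mm above the underside.
- coaster: Round white ceramic coaster, fixed, 116 mm diameter, 3 mm thick, where the mist bottle belongs. Origin at table height.
- paintjar: Bystander: paint jar, 60 mm diameter, 95 mm high, beyond the dispenser. Not to be disturbed.
- brushpot: Bystander: steel pot 84 mm diameter, 110 mm high, with brushes standing up to about 230 mm, at the left. Not to be disturbed.
- painttube: Bystander: metal paint tube lying flat, about 110 x 34 x 22 mm, beyond the dispenser. Not to be disturbed.
Things that resemble listed ones, but are neither listed nor needed, are in the scene too. Of the things like the coaster, leave any that is blue or purple; of the rest the smaller one is meant.

How it is judged:
By the outcome, as a careful person would: the job done as asked, in the order asked, and still so for the second after the job is handed in, with the robot touching nothing.
Of roll1, roll2, roll3, roll4 only 2 to 4 are there at a start; the rules pass over those that are not, and their reading is None.
At some moment in a run one of spindle, mister may be knocked a few centimetres aside while the robot is not near it.
It also fails if it takes over 210 s, if anything falls off the work surface, if the arm or the gripper's body presses on something with over 40 N, if the wrist force passes 120 N, or if a joint passes its speed limit or range.

ROBOT

A 6-joint arm with a two-finger parallel gripper is mounted at the origin on the work surface. World frame = base frame: x ahead of the robot, y to its left, z up, the work surface at z = 0. Lengths are in mm, angles in rad, forces in N, time in s.
With the tool pointing down it reaches from about 250 to 725 mm from the base axis. Payload 9.7 kg.
Tool frame: the origin (TCP) lies midway between the tips of the shut fingers; the grasp point (between the pads) lies 19 mm behind it (manip.pinch_z is the distance from the TCP to the grasp point, in mm); z points along the fingers, y is the line along which they close (so a half turn about z gives the same grasp; the last joint's range is limited). The gripper opens to 85 mm and grips with 20 to 120 N. Pads are 22 mm wide; open, the fingers measure 114 mm over their backs; the gripper's body (76 mm by 85 mm) begins 54 mm behind the grasp point. The pads swing forward as they close: fully open they stand 13 mm farther back than shut.
Start: joints at [0, 0.087, 0.176, 1.66, 0, 1.571], TCP at [549.997, -0, 231.284] pointing down, gripper open.
Joint ranges: [-3.13, 3.13], [-0.85, 1.81], [-1.15, 1.24], [-2.2, 2.28], [-1.44, 1.52], [-3.14, 3.14]. Speed limits (rad/s): [2.22, 2.22, 2.57, 3.14, 3.14, 3.14].

INTERFACE

Orientations are given as a unit quaternion [x, y, z, w].
In Python, from plant import manip gives the robot as it stands. The module is installed in compiled form; this text tells all that it offers.
- The arm moves only by the tool apply_moves, never from a script. Its argument "commands" is a list of rows, each an object with "grip": the opening, from -1 (shut) to 1 (fully open), so that 0 is half open; "slide": the shift along the tool's x, y, z in mm, a list of three; "roll": the turn about the tool's z in rad. A call has exactly 5 rows; each row shifts and turns the commanded pose from where the row before left it, along the tool's axes as they then stand; what a row does not reach is not made up. A row lasts 1/10 s, in which the tool goes at most 50 mm and 8.59 degrees, less where a joint would pass 70% of its speed; a pose out of reach is approached as far as the arm can. A call with a gripper value outside its range is refused whole. The fingers move at their own pace and stop on an object; the grip force is fixed at half the most. Time passes only in rows, so rows that do not move let the fingers close, or fill a call up. It gives the time, the measured TCP pose, the force, the opening and the grip force at its end, in the units of the state.
- manip.get_obs(): the state, without advancing time (a new reading comes with each control period).
- manip.get_image(name): name is "scene" or "side" or "wrist"; returns a dict with "img" (400x640x3 uint8, red, green, blue), "K" (3x3 intrinsics, pixels), "k1" (the pictures are not rectified: a ray, as slopes to the right and down, at radius r is drawn at 1 + k1 r^2 times it, then the intrinsics apply), "R" (3x3) and "t" (3): a world point X has camera coordinates R X + t. Camera axes: x right, y down, z forward; pixel columns grow to the right and rows downward; lengths in mm; the calibration is good to about 2 mm. A picture is of the moment at which its call begins. There is no depth.
- manip.finish_job(): hands the job in; it is judged then, once.
Trained networks look in a picture, given as the dict that the camera call returned (one of the last four; its "shot" number tells which), for a name from the list of things; names that differ only in an ending like _2 or _b are one class to them, and where a whole thing is asked for, a point or a joint stands for the part that bears it (a point fixed in the world has none). Each returns a list of dicts, best first, with "score" (0 to 1); they miss things now and then, are a little off and sometimes report something else, mostly with a low value. They report only what shows in the picture. A call takes as long as a camera call. They do not tell look-alikes from the thing itself.
- manip.recognise(thing, picture): "extent" ([left, top, right, bottom] in pixels, round what is visible of it).
- manip.cut_out(thing, picture): "pixels" (400x640 bool, what is visible of it) and "extent" ([left, top, right, bottom] in pixels, round what is visible of it).
The state is a dict: "clock": time; "joint_pos": joint angles; "joint_vel": joint speeds; "joint_efforts": joint torques, N m; "position": TCP position; "eef_rot": TCP orientation; "ft_force": force on the tool from outside, world axes, zero at the start; "wrist_torque": the same for the moment, N m; "finger_gap": finger opening in mm; "grasp_force": force on a finger pad.
Only numpy, scipy, OpenCV 4.12 (cv2) and the standard library are available. Lean on these libraries where they do the work, as an engineer would, in place of code of your own. Each camera call takes 0.05 s, during which the arm holds its last target. There are 200 camera calls.

## Working session

There is one attempt and no reset: what is moved stays moved. The work goes in short steps, Python scripts to look and compute and a tool call to move; the robot and the scene stay as the last step left them, time stands still between calls to the robot, and variables do not carry over. Pictures are saved under pics/ and viewed, at most 14 in all, crops included, and the job is handed in when it is done.

Besides the shell and the picture viewer there is one more tool, called after "Request:" as a command line: name --argument value ..., lists and objects as JSON in quotes. apply_moves: Moves the arm, as the interface text tells. Its arguments: {"type":"object","properties":{"commands":{"type":"array","items":{"type":"object","properties":{"grip":{"type":"number"},"slide":{"type":"array","items":{"type":"number"}},"roll":{"type":"number"}}}}},"required":["commands"]}

```bash
ls; mkdir -p pics; cat > h.py <<'E'
import numpy as np, cv2
from plant import manip
from scipy.spatial.transform import Rotation as Rn
def shot(n,save=None):
    p=manip.get_image(n)
    if save: cv2.imwrite('pics/'+save,cv2.cvtColor(p['img'],cv2.COLOR_RGB2BGR))
    return p
def proj(p,X):
    c=np.atleast_2d(X)@np.array(p['R']).T+np.array(p['t']); s=c[:,:2]/c[:,2:]
    s=s*(1+p['k1']*(s**2).sum(1,keepdims=True)); K=np.array(p['K'])
    return s@K[:2,:2].T+K[:2,2]
def ray(p,uv):
    K=np.array(p['K']); uv=np.atleast_2d(np.array(uv,float)); d=(uv-K[:2,2])@np.linalg.inv(K[:2,:2]).T
    s=d.copy()
    for _ in range(20): s=d/(1+p['k1']*(s**2).sum(1,keepdims=True))
    R=np.array(p['R']); D=np.c_[s,np.ones(len(s))]@R; o=-R.T@np.array(p['t']); return o,D
def onz(p,uv,z):
    o,D=ray(p,uv); return o+D*((z-o[2])/D[:,2])[:,None]
E
python3 - <<'E'
from h import *
o=manip.get_obs(); print({k:np.round(v,3) for k,v in o.items()}); print(manip.pinch_z)
for n in ['scene','side','wrist']:
    p=shot(n,n+'0.png'); print(n,p['K'],p['k1'],-np.array(p['R']).T@p['t'],p['R'][2])
    for t in ['dispenser','rack','roll1','core','tub','spindle','grip','mister','coaster','pad','paintjar','brushpot','painttube']:
        try: print(t,[(np.round(d['extent']).astype(int).tolist(),round(d['score'],2)) for d in manip.recognise(t,p)])
        except Exception as e: print(t,e)
E
```

```text
pics
{'clock': np.float64(0.0), 'joint_pos': array([ 0.   ,  0.087,  0.175,  1.66 , -0.   ,  1.571]), 'joint_vel': array([ 0.   ,  0.001, -0.001,  0.001,  0.001, -0.002]), 'joint_efforts': array([ 1.0000e-03, -5.2039e+01,  4.6480e+01,  1.6000e-02,  0.0000e+00,
       -0.0000e+00]), 'position': array([5.49758e+02, 1.40000e-02, 2.30566e+02]), 'eef_rot': array([ 0.707,  0.707, -0.   , -0.   ]), 'ft_force': array([0.434, 0.235, 0.042]), 'wrist_torque': array([ 0.049, -0.016, -0.009]), 'grasp_force': np.float64(0.0), 'finger_gap': np.float64(85.504)}
18.700000000000003
scene [[414.19730611   0.         315.81299529]
 [  0.         414.19730611 197.66910726]
 [  0.           0.           1.        ]] -0.0013974357658216603 [1275.78052121 -578.4151635   819.7162047 ] [-0.60058294  0.48301638 -0.63717761]
dispenser [([232, 194, 326, 265], 0.82)]
rack [([313, 157, 377, 183], 0.97), ([185, 262, 231, 292], 0.16)]
roll1 [([318, 153, 337, 175], 0.74), ([334, 148, 352, 172], 0.73), ([356, 142, 370, 166], 0.47)]
core [([273, 230, 289, 242], 0.67), ([344, 144, 364, 166], 0.49)]
tub [([157, 204, 217,
[... 1720 characters left out ...]
 208], 0.7)]
wrist [[353.5980462    0.         324.52737814]
 [  0.         353.5980462  209.7619224 ]
 [  0.           0.           1.        ]] 0.016150021406621414 [549.92818843  70.85631947 374.37060097] [ 0.00112058 -0.27552081 -0.96129445]
dispenser [([241, 204, 411, 384], 0.86)]
rack [([152, 0, 247, 72], 0.63)]
roll1 [([142, 0, 225, 44], 0.84)]
core [([350, 289, 376, 332], 0.63), ([239, 202, 411, 383], 0.17)]
tub []
spindle [([322, 2, 342, 129], 0.71)]
grip [([320, 0, 344, 129], 0.83)]
mister [([326, 0, 342, 130], 0.62), ([240, 204, 409, 385], 0.5)]
coaster []
pad [([238, 206, 407, 385], 0.68)]
paintjar [([476, 89, 600, 167], 0.96)]
brushpot []
painttube [([477, 190, 548, 288], 0.67)]
```

```bash
python3 - <<'E'
import cv2
a=cv2.imread('pics/scene0.png')[100:380,80:480]; cv2.imwrite('pics/a.png',cv2.resize(a,(800,560),interpolation=cv2.INTER_CUBIC))
E
```

```text
(no output)
```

View pics/a.png

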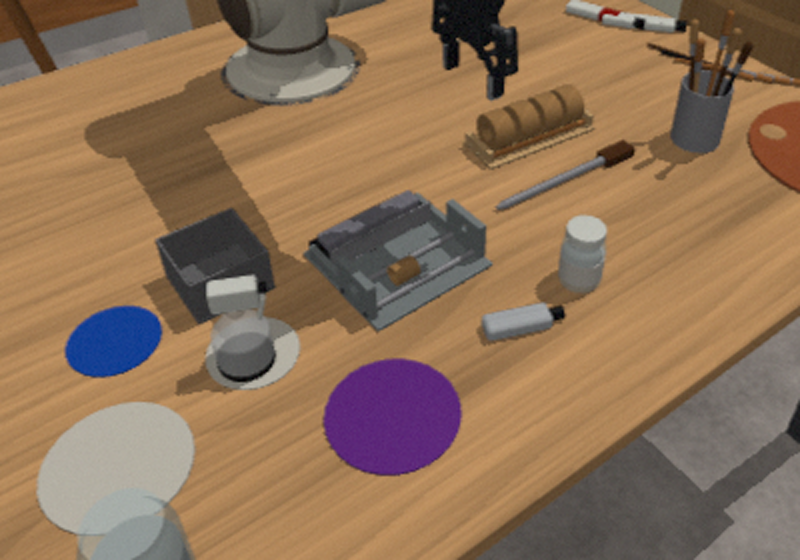

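View pics/wrist0.png

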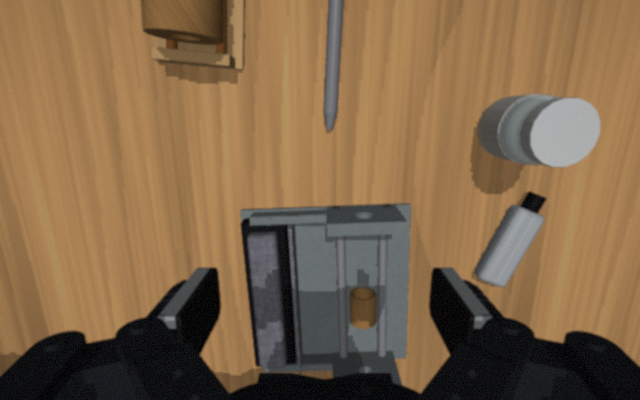

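View pics/side0.png

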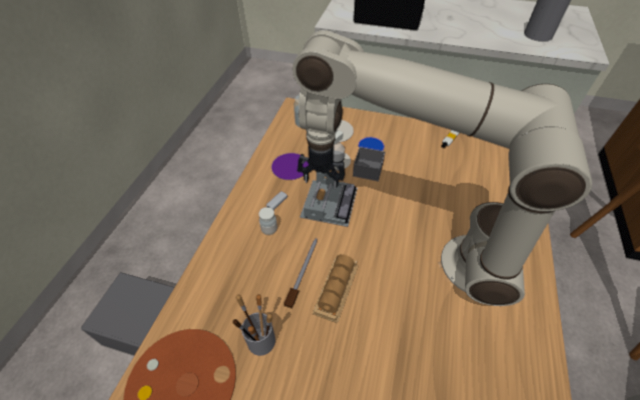

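```bash
python3 - <<'E'
import cv2
from h import *
a=cv2.imread('pics/wrist0.png')[190:390,230:430]; cv2.imwrite('pics/b.png',cv2.resize(a,(600,600),interpolation=cv2.INTER_CUBIC))
p=shot('scene')
for uv,z,n in [((318,168),0,'rackcornerish'),((204,276),3,'coaster'),((140,333),3,'big'),((113+0,0+270),3,'blue'),((329,203),7,'tip')]:
    print(n,onz(p,uv,z).round())
w=shot('wrist')
print('tip',onz(w,(331,128),8).round(),'grip?',onz(w,(336,2),8).round(),'core',onz(w,(363,308),21).round())
for uv in [(408,205),(411,236),(327,207),(328,238)]: print(onz(w,uv,64).round(1))
print('jar',onz(w,(565,132),95).round(),'tube',onz(w,(512,240),15).round())
s=shot('side')
for n,uv,z in [('rack',(336,293),10),('grip',(292,298),9),('jar',(268,228),40),('pot',(256,342),30)]: print(n,onz(s,uv,z).round())
for pp,nm in ((p,'sc'),(s,'sd')):
  for t in ['roll1','mister','core','tub','spindle']:
    print(nm,t,[(m['pixels'].sum(),round(m['score'],2),np.argwhere(m['pixels']).mean(0).round(1)[::-1]) for m in manip.cut_out(t,pp)])
E
```

```text
rackcornerish [[382. 146.   0.]]
coaster [[ 583. -373.    3.]]
big [[ 645. -557.    3.]]
blue [[ 428. -547.    3.]]
tip [[554.  54.   7.]]
tip [[557.  52.   8.]] grip? [[561. 164.   8.]] core [[ 594. -146.   21.]]
[[626.2 -13.6  64. ]]
[[630.9 -43.6  64. ]]
[[552.5 -15.5  64. ]]
[[553.5 -45.5  64. ]]
jar [[735.  53.  95.]] tube [[753. -66.  15.]]
rack [[434. 237.  10.]]
grip [[564. 292.   9.]]
jar [[726.  75.  40.]]
pot [[616. 458.  30.]]
sc roll1 [(np.int64(314), 0.83, array([327.4, 163.9])), (np.int64(172), 0.64, array([364.6, 150.7])), (np.int64(225), 0.48, array([353.4, 155. ])), (np.int64(246), 0.47, array([341.2, 159.4]))]
sc mister [(np.int64(1354), 0.83, array([199.7, 264.3]))]
sc core [(np.int64(161), 0.63, array([281. , 234.7])), (np.int64(215), 0.35, array([364.4, 151. ]))]
sc tub [(np.int64(1843), 0.72, array([185.4, 228.6]))]
sc spindle [(np.int64(377), 0.93, array([367.2, 185.3]))]
sd roll1 [(np.int64(257), 0.81, array([344.5, 262.6])), (np.int64(263), 0.71, array([339.8, 274.8])), (np.int64(231), 0.63, array([334.8, 287.5])), (np.int64(376), 0.62, array([329.1, 302.3])), (np.int64(1456), 0.15, array([256. , 328.4]))]
sd mister [(np.int64(276), 0.67, array([338.9, 147.5]))]
sd core [(np.int64(1940), 0.66, array([329.7, 201.5])), (np.int64(76), 0.63, array([320.7, 194.4])), (np.int64(406), 0.27, array([297.6, 282.8]))]
sd tub [(np.int64(857), 0.73, array([368.3, 163.8]))]
sd spindle [(np.int64(360), 0.66, array([298. , 281.4])), (np.int64(274), 0.46, array([338.9, 148.6])), (np.int64(1947), 0.41, array([329.9, 201.6]))]
```

View pics/b.png

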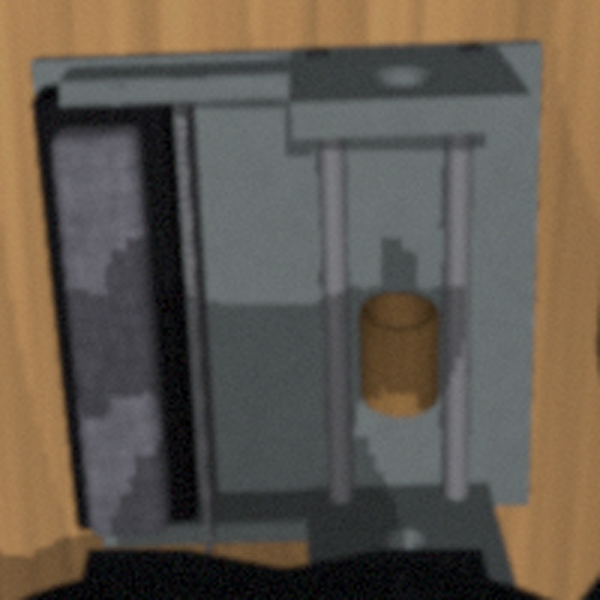

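Request:
apply_moves --commands '[{"grip": 1,"slide": [-30,0,-40],"roll": 0},{"grip": 1,"slide": [-30,0,-40],"roll": 0},{"grip": 1,"slide": [-30,0,-40],"roll": 0},{"grip": 1,"slide": [0,0,0],"roll": 0},{"grip": 1,"slide": [0,0,0],"roll": 0}]'

```text
clock: 3.25
position: [550.5, -90.7, 351.9]
eef_rot: [0.708, 0.707, 0.001, 0.001]
ft_force: [0.0, 0.1, -1.3]
finger_gap: 85.8
grasp_force: 0.0
```

```bash
python3 - <<'E'
from h import *
p=shot('wrist','w1.png'); np.save('w1.npy',dict(p),allow_pickle=True); print(manip.get_obs()['position'].round(1))
for t in ['dispenser','core','tub','mister','coaster','nozzle','head','rack','spindle']:
    print(t,[(np.round(d['extent']).astype(int).tolist(),round(d['score'],2)) for d in manip.recognise(t,p)])
E
```

```text
[550.2 -90.1 350.6]
dispenser []
core [([345, 190, 364, 220], 0.83)]
tub [([208, 289, 295, 382], 0.79), ([256, 115, 392, 273], 0.31)]
mister [([327, 322, 374, 376], 0.58)]
coaster [([312, 300, 382, 362], 0.92), ([413, 237, 519, 318], 0.82)]
nozzle [([327, 319, 376, 374], 0.74)]
head [([326, 322, 374, 376], 0.77), ([254, 113, 393, 268], 0.71)]
rack []
spindle [([322, 2, 338, 53], 0.56), ([329, 319, 377, 373], 0.32)]
```

View pics/w1.png

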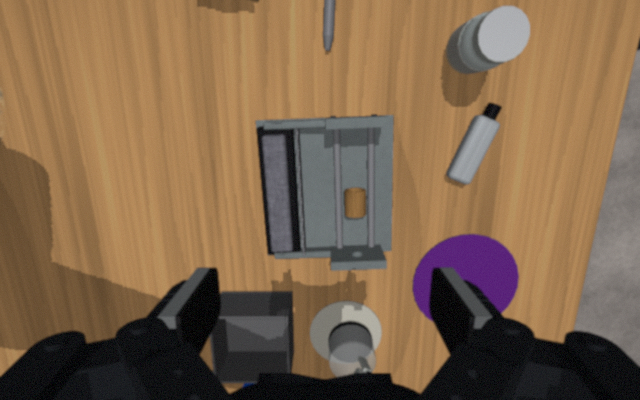

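```bash
python3 - <<'E'
import cv2
a=cv2.imread('pics/w1.png')[105:275,245:400]; cv2.imwrite('pics/c.png',cv2.resize(a,(545,598),interpolation=cv2.INTER_CUBIC))
E
```

```text
(no output)
```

View pics/c.png

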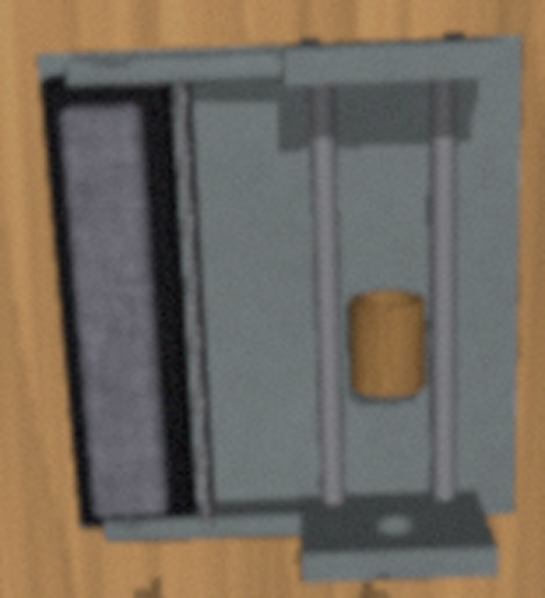

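```bash
cat > fit.py <<'E'
from h import *
from scipy.optimize import least_squares
def fit(p,kp,x0,fixz=True):
    L=np.array([k[0] for k in kp],float); U=np.array([k[1] for k in kp],float)
    W=np.array([k[2] if len(k)>2 else (1,1) for k in kp],float)
    def X(q): return np.c_[L[:,:2]@np.array([[np.cos(q[2]),np.sin(q[2])],[-np.sin(q[2]),np.cos(q[2])]])+q[:2],L[:,2]]
    r=least_squares(lambda q:((proj(p,X(q))-U)*W).ravel(),x0,loss='soft_l1',x_scale=[10,10,.1])
    return r.x,(proj(p,X(r.x))-U).round(1)
E
python3 - <<'E'
from fit import *
p=np.load('w1.npy',allow_pickle=True).item()
c=lambda u,v:(245+u/3.516,105+v/3.516)
kp=[((-37,-86,64),c(302,548)),((37,-86,64),c(496,545)),((-37,-98,64),c(302,580)),((37,-98,64),c(497,576)),((0,-86,40),c(395,525)),
((-37,86,64),c(285,85)),((-37,98,64),c(286,51)),((-23,-86,12),c(333,503)),((23,-86,12),c(444,502)),
((-119,80,40),c(60,105)),((-89,80,40),c(145,103)),((-119,-80,40),c(90,517)),((-89,-80,40),c(167,515))]
q,r=fit(p,kp,[590,-130,0]); print('disp',q.round(3)); print(r.tolist())
np.save('disp.npy',q)
print('core',onz(p,c(388,348),30).round(1),'(axis mid, side view top)', onz(p,c(388,308),21).round(1),onz(p,c(388,400),21).round(1))
for n,uv in [('tubrim TL',(214,292)),('tubTR',(294,292)),('BR',(290,379)),('BL',(211,379))]: print(n,onz(p,uv,70).round(1))
for n,uv in [('coaster L',(310,331)),('R',(382,333)),('T',(346,302))]: print(n,onz(p,uv,3).round(1))
m=manip
s=shot('scene'); d=shot('side')
from itertools import product
for t in ['tub','mister','head','nozzle','coaster']:
  for nm,x in (('sc',s),('sd',d)):
    print(nm,t,[(np.round(e['extent']).astype(int).tolist(),round(e['score'],2)) for e in manip.cut_out(t,x)[:4]])
cv2.imwrite('pics/scene1.png',s['img'][:,:,::-1])
E
```

```text
disp [ 5.93755e+02 -1.28568e+02  2.80000e-02]
[[-0.3, 1.3], [0.5, 0.5], [-0.1, 0.5], [0.0, 0.0], [-0.4, -0.2], [0.9, -0.1], [0.3, -0.8], [-0.2, -1.0], [-0.4, -1.7], [-0.2, 0.0], [-0.6, -0.1], [0.4, 0.6], [0.1, 0.5]]
core [[ 593.4 -145.1   30. ]] (axis mid, side view top) [[ 593.8 -131.3   21. ]] [[ 594.7 -169.    21. ]]
tubrim TL [[ 403.6 -255.6   70. ]]
tubTR [[ 510.3 -256.1   70. ]]
BR [[ 501.1 -395.5   70. ]]
BL [[ 387.6 -394.6   70. ]]
coaster L [[ 527.9 -362.9    3. ]]
R [[ 643.4 -366.9    3. ]]
T [[ 584.8 -311.     3. ]]
sc tub [([184, 234, 215, 291], 0.19)]
sd tub [([353, 147, 388, 181], 0.76)]
sc mister [([183, 239, 214, 292], 0.89)]
sd mister [([326, 129, 346, 166], 0.85)]
sc head [([182, 238, 218, 290], 0.69), ([314, 159, 378, 184], 0.27)]
sd head [([328, 131, 345, 165], 0.66)]
sc nozzle [([182, 236, 214, 293], 0.94)]
sd nozzle [([332, 128, 345, 161], 0.74)]
sc coaster [([179, 260, 230, 294], 0.8), ([115, 255, 164, 290], 0.78), ([98, 298, 176, 365], 0.73), ([239, 282, 307, 336], 0.7)]
sd coaster [([269, 152, 311, 185], 0.94), ([320, 124, 353, 143], 0.86), ([362, 137, 383, 150], 0.65), ([327, 158, 350, 168], 0.56)]
```

Request:
apply_moves --commands '[{"grip": 0.4,"slide": [-29,22,0],"roll": 0},{"grip": 0.4,"slide": [-29,22,0],"roll": 0},{"grip": 0.4,"slide": [0,0,22],"roll": -0.1454},{"grip": 0.4,"slide": [0,0,22],"roll": -0.1454},{"grip": 0.4,"slide": [0,0,22],"roll": -0.1454}]'

```text
clock: 4.85
position: [594.3, -148.4, 283.9]
eef_rot: [0.535, 0.845, -0.0, -0.0]
ft_force: [0.2, -0.1, 0.2]
finger_gap: 59.9
grasp_force: 0.0
```

Request:
apply_moves --commands '[{"grip": 0.4,"slide": [0,0,22],"roll": -0.1454},{"grip": 0.4,"slide": [0,0,22],"roll": -0.1454},{"grip": 0.4,"slide": [0,0,22],"roll": -0.1454},{"grip": 0.4,"slide": [0,0,22],"roll": -0.1454},{"grip": 0.4,"slide": [0,0,22],"roll": -0.1454}]'

```text
clock: 5.35
position: [593.9, -148.0, 174.4]
eef_rot: [0.199, 0.98, -0.0, -0.0]
ft_force: [-0.6, 0.2, -0.4]
finger_gap: 59.6
grasp_force: 0.0
```

Request:
apply_moves --commands '[{"grip": 0.4,"slide": [0,0,22],"roll": -0.1454},{"grip": 0.4,"slide": [0,0,22],"roll": -0.1454},{"grip": 0.4,"slide": [0,0,22],"roll": -0.1454},{"grip": 0.4,"slide": [0,0,0],"roll": 0},{"grip": 0.4,"slide": [0,0,0],"roll": 0}]'

```text
clock: 5.85
position: [593.9, -148.0, 109.7]
eef_rot: [-0.012, 1.0, 0.0, -0.0]
ft_force: [-0.9, -0.1, 0.6]
finger_gap: 60.3
grasp_force: 0.0
```

```bash
cat >> h.py <<'E'
def st():
    o=manip.get_obs(); R=Rn.from_quat(o['eef_rot']).as_matrix()
    print('t',round(float(o['clock']),2),'pos',o['position'].round(1),'yawY',np.arctan2(R[1,1],R[0,1]).round(3),'tilt',(R[:2,2]).round(3),'gap',round(float(o['finger_gap']),1),'F',o['ft_force'].round(1),'gf',round(float(o['grasp_force']),1),'j',o['joint_pos'].round(2)); return o,R
def delta(X,yaw=None):
    "tool-frame slide to reach world X, and the roll to bring tool y to yaw"
    o,R=st(); d=R.T@(np.array(X)-o['position']); a=np.arctan2(R[1,1],R[0,1]); 
    print('slide',d.round(1),'roll',None if yaw is None else round(-((yaw-a+np.pi)%(2*np.pi)-np.pi),4))
E
python3 - <<'E'
from h import *
delta([594,-148,12],1.599)
p=shot('wrist','w2.png')
print(manip.recognise('core',p)[:2])
E
```

```text
t 5.85 pos [ 593.9 -148.   109.7] yawY 1.595 tilt [-0.  0.] gap 60.3 F [-0.9 -0.1  0.6] gf 0.0 j [-0.24  0.22  0.09  1.44 -0.   -0.27]
slide [-0.2 -0.  97.7] roll -0.004
[{'extent': [300.4, 194.5, 353.7, 239.2], 'score': 0.62}]
```

View pics/w2.png

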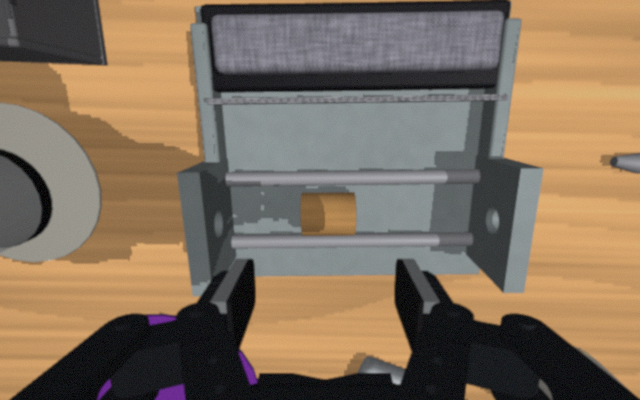

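Request:
apply_moves --commands '[{"grip": 0.4,"slide": [0,0,34],"roll": 0},{"grip": 0.4,"slide": [0,0,34],"roll": 0},{"grip": 0.4,"slide": [0,0,20],"roll": 0},{"grip": 0.4,"slide": [0,0,10],"roll": 0},{"grip": 0,"slide": [0,0,0],"roll": 0}]'

```text
clock: 6.45
position: [593.9, -148.0, 11.1]
eef_rot: [-0.014, 1.0, 0.0, -0.0]
ft_force: [0.2, 0.5, 0.3]
finger_gap: 46.8
grasp_force: 0.0
```

Request:
apply_moves --commands '[{"grip": -0.5,"slide": [0,0,0],"roll": 0},{"grip": -0.5,"slide": [0,0,0],"roll": 0},{"grip": -0.5,"slide": [0,0,0],"roll": 0},{"grip": -0.5,"slide": [0,0,0],"roll": 0},{"grip": -0.5,"slide": [0,0,-20],"roll": 0}]'

```text
clock: 6.95
position: [592.8, -147.7, 29.7]
eef_rot: [-0.014, 1.0, 0.0, -0.002]
ft_force: [-0.7, 0.4, 0.3]
finger_gap: 33.6
grasp_force: 62.7
```

Request:
apply_moves --commands '[{"grip": -0.5,"slide": [0,0,-40],"roll": 0},{"grip": -0.5,"slide": [0,0,-40],"roll": 0},{"grip": -0.5,"slide": [0,0,-20],"roll": 0},{"grip": -0.5,"slide": [0,0,0],"roll": 0},{"grip": -0.5,"slide": [0,0,0],"roll": 0}]'

```text
clock: 7.45
position: [594.1, -148.0, 131.4]
eef_rot: [-0.014, 1.0, -0.0, 0.0]
ft_force: [-0.5, 0.7, -0.8]
finger_gap: 34.0
grasp_force: 62.7
```

```bash
python3 - <<'E'
from h import *
delta([457,-311,130],1.599)
p=shot('wrist','w3.png')
print(manip.recognise('core',p)[:2],manip.recognise('tub',p)[:1])
E
```

```text
t 7.45 pos [ 594.1 -148.   131.4] yawY 1.599 tilt [ 0.001 -0.   ] gap 34.0 F [-0.5  0.7 -0.8] gf 62.7 j [-0.24  0.22  0.13  1.48  0.   -0.27]
slide [ 141.7 -159.     1.3] roll 0.0004
[{'extent': [281.2, 242.1, 369.1, 318.1], 'score': 0.82}] [{'extent': [0.0, 0.0, 123.9, 65.4], 'score': 0.91}]
```

Request:
apply_moves --commands '[{"grip": -0.5,"slide": [28.4,-31.8,0],"roll": 0},{"grip": -0.5,"slide": [28.4,-31.8,0],"roll": 0},{"grip": -0.5,"slide": [28.4,-31.8,0],"roll": 0},{"grip": -0.5,"slide": [28.4,-31.8,0],"roll": 0},{"grip": -0.5,"slide": [28.4,-31.8,0],"roll": 0}]'

```text
clock: 8.1
position: [454.9, -311.7, 130.1]
eef_rot: [-0.014, 1.0, 0.0, -0.001]
ft_force: [0.5, -0.0, 0.5]
finger_gap: 33.9
grasp_force: 62.7
```

```bash
python3 - <<'E'
from h import *
st()
p=shot('wrist','w4.png')
for uv in []: pass
E
```

```text
t 8.1 pos [ 454.9 -311.7  130.1] yawY 1.6 tilt [-0.001  0.001] gap 33.9 F [ 0.5 -0.   0.5] gf 62.7 j [-0.6   0.08 -0.03  1.47 -0.   -0.63]
```

View pics/w4.png

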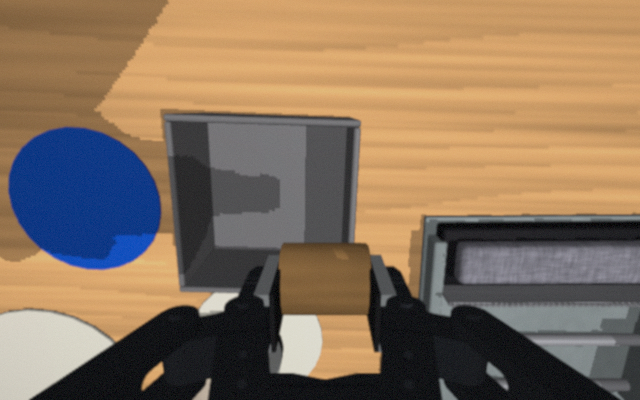

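```bash
python3 - <<'E'
from h import *
p=shot('wrist')
c=onz(p,[(164,112),(359,122),(181,291)],70); print(c.round(1),((c[1]+c[2])/2).round(1))
m=(c[1]+c[2])/2
delta([m[0],m[1],60],1.599)
E
```

```text
[[ 386.1 -405.1   70. ]
 [ 388.5 -297.1   70. ]
 [ 496.2 -405.2   70. ]] [ 442.4 -351.1   70. ]
t 8.2 pos [ 453.4 -313.7  130.3] yawY 1.595 tilt [-0.002  0.   ] gap 34.1 F [ 1.   1.7 -0.9] gf 62.7 j [-0.6   0.08 -0.03  1.47 -0.   -0.63]
slide [ 11.8 -37.1  70.3] roll -0.004
```

Request:
apply_moves --commands '[{"grip": -0.5,"slide": [12,-37,0],"roll": 0},{"grip": -0.5,"slide": [0,0,30],"roll": 0},{"grip": -0.5,"slide": [0,0,30],"roll": 0},{"grip": 0.1,"slide": [0,0,0],"roll": 0},{"grip": 0.1,"slide": [0,0,0],"roll": 0}]'

```text
clock: 8.7
position: [445.5, -347.6, 71.0]
eef_rot: [-0.015, 1.0, 0.001, -0.001]
ft_force: [0.7, 0.1, 0.2]
finger_gap: 46.5
grasp_force: 0.0
```

Request:
apply_moves --commands '[{"grip": 0.1,"slide": [0,0,0],"roll": 0},{"grip": 0.1,"slide": [0,0,-40],"roll": 0},{"grip": 0.1,"slide": [0,0,-50],"roll": 0},{"grip": 0.1,"slide": [0,0,-50],"roll": 0},{"grip": 0.1,"slide": [0,0,-20],"roll": 0}]'

```text
clock: 9.2
position: [446.8, -348.8, 238.6]
eef_rot: [-0.015, 1.0, -0.003, 0.003]
ft_force: [0.7, 0.6, -0.2]
finger_gap: 47.1
grasp_force: 0.0
```

```bash
python3 - <<'E'
from h import *
p=shot('wrist','w5.png'); print([ (d['extent'],d['score']) for d in manip.recognise('core',p)[:2]])
m=onz(p,[(0,0)],0)
delta([434,60,250],0)
E
```

```text
[([311.5, 130.7, 353.0, 159.5], 0.85)]
t 9.3 pos [ 447. -349.  237.] yawY 1.6 tilt [ 0.007 -0.005] gap 46.8 F [-0.3  0.4 -0.4] gf 0.0 j [-0.66  0.12  0.23  1.67  0.   -0.69]
slide [  1.1 409.1 -15.2] roll 1.5998
```

Request:
apply_moves --commands '[{"grip": 0.8,"slide": [1,48,-2],"roll": 0},{"grip": 0.8,"slide": [1,48,-2],"roll": 0},{"grip": 0.8,"slide": [1,48,-2],"roll": 0},{"grip": 0.8,"slide": [1,48,-2],"roll": 0},{"grip": 0.8,"slide": [1,48,-2],"roll": 0}]'

```text
clock: 9.8
position: [433.2, -106.7, 241.3]
eef_rot: [-0.014, 1.0, -0.0, 0.0]
ft_force: [1.6, 0.5, -0.2]
finger_gap: 76.9
grasp_force: 0.0
```

Request:
apply_moves --commands '[{"grip": 0.8,"slide": [1,48,-2],"roll": 0},{"grip": 0.8,"slide": [1,48,-2],"roll": 0},{"grip": 0.8,"slide": [1,48,-2],"roll": 0},{"grip": 0.8,"slide": [1,48,-2],"roll": 0},{"grip": 0.8,"slide": [1,48,-2],"roll": 0}]'

```text
clock: 10.3
position: [421.2, 133.3, 251.6]
eef_rot: [-0.014, 1.0, 0.0, 0.0]
ft_force: [1.0, 0.0, 0.7]
finger_gap: 76.7
grasp_force: 0.0
```

Request:
apply_moves --commands '[{"grip": 0.8,"slide": [1,48,-2],"roll": 0},{"grip": 0.8,"slide": [1,48,-2],"roll": 0},{"grip": 0.8,"slide": [1,43,-2],"roll": 0},{"grip": 0.8,"slide": [0,0,0],"roll": 0.1454},{"grip": 0.8,"slide": [0,0,0],"roll": 0.1454}]'

```text
clock: 10.8
position: [414.3, 271.6, 256.8]
eef_rot: [0.132, 0.991, -0.0, -0.0]
ft_force: [0.6, -0.9, 0.2]
finger_gap: 76.6
grasp_force: 0.0
```

Request:
apply_moves --commands '[{"grip": 0.8,"slide": [0,0,0],"roll": 0.1454},{"grip": 0.8,"slide": [0,0,0],"roll": 0.1454},{"grip": 0.8,"slide": [0,0,0],"roll": 0.1454},{"grip": 0.8,"slide": [0,0,0],"roll": 0.1454},{"grip": 0.8,"slide": [0,0,0],"roll": 0.1454}]'

```text
clock: 11.3
position: [414.7, 270.2, 257.2]
eef_rot: [0.477, 0.879, 0.0, -0.0]
ft_force: [0.6, 0.3, 0.7]
finger_gap: 76.8
grasp_force: 0.0
```

Request:
apply_moves --commands '[{"grip": 0.8,"slide": [0,0,0],"roll": 0.1454},{"grip": 0.8,"slide": [0,0,0],"roll": 0.1454},{"grip": 0.8,"slide": [0,0,0],"roll": 0.1454},{"grip": 0.8,"slide": [0,0,0],"roll": 0.1454},{"grip": 0.8,"slide": [0,0,0],"roll": 0}]'

```text
clock: 11.8
position: [414.8, 270.2, 257.2]
eef_rot: [0.708, 0.706, 0.0, -0.0]
ft_force: [0.2, 0.7, 0.6]
finger_gap: 76.8
grasp_force: 0.0
```

```bash
python3 - <<'E'
from h import *
st()
p=shot('wrist','w6.png'); np.save('w6.npy',dict(p),allow_pickle=True)
for t in ['rack','roll1','spindle','grip']:
    print(t,[(np.round(d['extent']).astype(int).tolist(),round(d['score'],2)) for d in manip.recognise(t,p)])
s=shot('scene'); 
for d in manip.recognise('core',s)[:3]: e=d['extent']; print('core',e,d['score'],onz(s,((e[0]+e[2])/2,(e[1]+e[3])/2),20))
E
```

```text
t 11.8 pos [414.8 270.2 257.2] yawY -0.002 tilt [0. 0.] gap 76.8 F [0.2 0.7 0.6] gf 0.0 j [ 0.58 -0.03  0.1   1.71  0.    2.15]
rack [([304, 121, 393, 308], 0.86)]
roll1 [([314, 228, 371, 275], 0.94), ([319, 142, 387, 186], 0.86), ([311, 266, 370, 316], 0.82), ([315, 183, 378, 231], 0.74)]
spindle [([440, 127, 484, 274], 0.59)]
grip [([440, 126, 481, 278], 0.58)]
core [177.2, 222.4, 194.3, 236.6] 0.68 [[ 418.25510127 -344.11516189   20.        ]]
core [330.0, 168.7, 395.8, 205.7] 0.25 [[568.98992612 178.41728185  20.        ]]
```

View pics/w6.png

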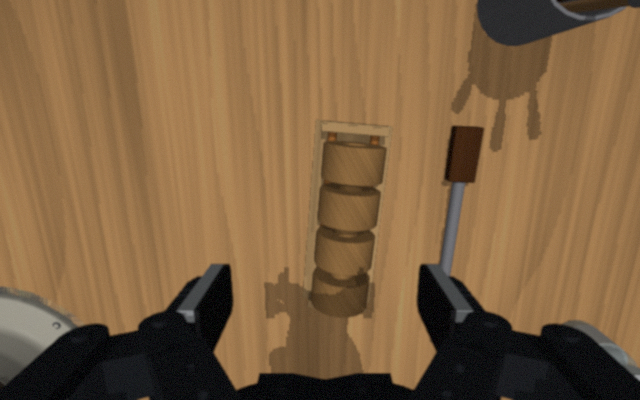

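```bash
python3 - <<'E'
from h import *
from scipy.optimize import least_squares
p=np.load('w6.npy',allow_pickle=True).item()
E=np.array([(319,142,387,186),(315,183,378,231),(314,228,371,275),(311,266,370,316)],float)
a=np.linspace(0,2*np.pi,73)
def model(q):
    c,s=np.cos(q[2]),np.sin(q[2]); out=[]
    for i in range(4):
        P=[]
        for e in (-18,18):
            lx,ly,z=32*np.cos(a),np.full(73,q[3+i]+e),40+32*np.sin(a)
            P.append(np.c_[q[0]+c*lx-s*ly,q[1]+s*lx+c*ly,z])
        P=proj(p,np.vstack(P)); out.append((P[:,0].min(),P[:,0].max(),P[:,1].max()))
    return np.array(out)
T=E[:,[0,2,3]]
f=lambda q:np.r_[(model(q)-T).ravel(),(q[3:].mean())*10]
r=least_squares(f,[434,237,0,72,24,-24,-72],loss='soft_l1',x_scale=[10,10,.1,10,10,10,10]); q=r.x
print(q.round(3)); print((model(q)-T).round(1).tolist())
for v in q[3:]: print('roll',(q[0]-np.sin(q[2])*v).round(1),(q[1]+np.cos(q[2])*v).round(1))
# end stop top edge, spindle
print('stop',onz(p,[(321,121),(390,125)],28).round(1))
print('grip corners',onz(p,[(454,126),(482,127),(446,181),(476,182)],18).round(1),'rod',onz(p,[(459,184),(444,268)],12).round(1))
E
```

```text
[ 4.37250e+02  2.19006e+02 -7.30000e-02  6.98910e+01  2.42420e+01
 -2.33330e+01 -7.08000e+01]
[[-0.3, -2.1, -0.1], [0.8, 1.6, 0.1], [-0.9, 3.5, 0.1], [-0.5, -0.1, -0.0]]
roll 442.3 288.7
roll 439.0 243.2
roll 435.6 195.7
roll 432.1 148.4
stop [[411.7 328.6  28. ]
 [482.3 324.4  28. ]]
grip corners [[551.3 322.7  18. ]
 [580.7 321.5  18. ]
 [548.5 264.   18. ]
 [581.4 262.8  18. ]] rod [[565.4 259.3  12. ]
 [557.9 156.9  12. ]]
```

Request:
apply_moves --commands '[{"grip": 1,"slide": [-30.5,4.3,39],"roll": 0},{"grip": 1,"slide": [-30.5,4.3,39],"roll": 0},{"grip": 1,"slide": [-30.5,4.3,39],"roll": 0},{"grip": 1,"slide": [-30.3,4.4,39],"roll": 0},{"grip": 1,"slide": [0,0,0],"roll": 0.072}]'

```text
clock: 12.65
position: [429.5, 144.6, 95.7]
eef_rot: [0.733, 0.68, -0.004, -0.001]
ft_force: [-0.1, 0.2, 0.3]
finger_gap: 85.7
grasp_force: 0.0
```

```bash
python3 - <<'E'
from h import *
delta([432.1,148.4,15],-.072)
p=shot('wrist','w7.png')
print([(np.round(d['extent']).astype(int).tolist(),round(d['score'],2)) for d in manip.recognise('roll1',p)])
E
```

```text
t 12.65 pos [429.5 144.6  95.7] yawY -0.074 tilt [-0.008 -0.003] gap 85.7 F [-0.1  0.2  0.3] gf 0.0 j [ 0.33 -0.15 -0.31  1.41 -0.    1.97]
slide [ 4.3  3.  80.6] roll -0.0021
[([267, 1, 394, 92], 0.92), ([273, 189, 385, 283], 0.63), ([273, 110, 388, 189], 0.61), ([495, 2, 572, 321], 0.33)]
```

View pics/w7.png

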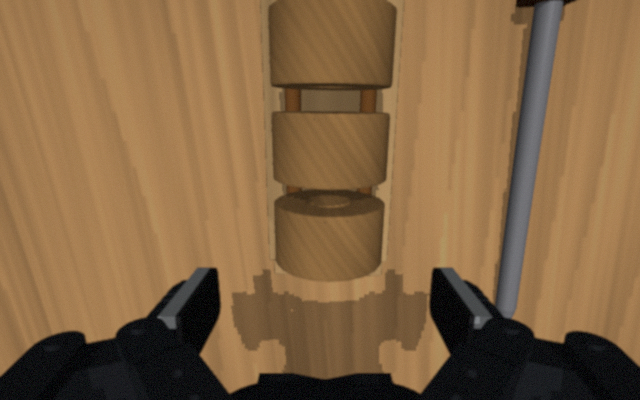

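```bash
python3 - <<'E'
from h import *
p=shot('wrist')
print('far rim',onz(p,(329,276),72).round(1),'near rim',onz(p,(330,208),66).round(1),'sides',onz(p,[(275,210),(385,206)],45).round(1),'roll3 far',onz(p,(330,186),72).round(1))
c=onz(p,(329,276),72)[0]; d=np.array([.072,.997]); y=c[:2]+18*d; print('centre',y.round(1))
delta([y[0],y[1],15],-.072)
E
```

```text
far rim [[433.  132.2  72. ]] near rim [[436.1 168.   66. ]] sides [[403.9 163.2  45. ]
 [468.  160.9  45. ]] roll3 far [[436.9 181.   72. ]]
centre [434.3 150.1]
t 12.8 pos [432.4 148.1 101.5] yawY -0.071 tilt [0. 0.] gap 85.5 F [ 0.1 -0.2  0.7] gf 0.0 j [ 0.33 -0.15 -0.3   1.41  0.    1.97]
slide [ 2.2  1.7 86.5] roll 0.0011
```

Request:
apply_moves --commands '[{"grip": 1,"slide": [2,2,30],"roll": 0},{"grip": 1,"slide": [0,0,35],"roll": 0},{"grip": 1,"slide": [0,0,21],"roll": 0},{"grip": 1,"slide": [0,0,0],"roll": 0},{"grip": 0.2,"slide": [0,0,0],"roll": 0}]'

```text
clock: 13.3
position: [435.0, 150.8, 16.7]
eef_rot: [0.731, 0.682, 0.001, 0.0]
ft_force: [-0.2, -0.6, 1.1]
finger_gap: 73.1
grasp_force: 0.0
```

Request:
apply_moves --commands '[{"grip": 0.2,"slide": [0,0,0],"roll": 0},{"grip": 0.2,"slide": [0,0,0],"roll": 0},{"grip": 0.2,"slide": [0,0,0],"roll": 0},{"grip": 0.2,"slide": [0,0,0],"roll": 0},{"grip": 0.2,"slide": [0,0,0],"roll": 0}]'

```text
clock: 13.8
position: [432.0, 151.0, 17.6]
eef_rot: [0.731, 0.682, -0.001, -0.002]
ft_force: [-21.9, 2.3, 16.5]
finger_gap: 61.6
grasp_force: 64.3
```

```bash
python3 - <<'E'
from h import *
delta([595.6,-191.6,110],.028)
E
```

```text
t 13.8 pos [432.  151.   17.6] yawY -0.07 tilt [-0.004  0.002] gap 61.6 F [-21.9   2.3  16.5] gf 64.3 j [ 0.33 -0.11 -0.43  1.25  0.    1.98]
slide [-330.1  186.8  -93.9] roll -0.0981
```

Request:
apply_moves --commands '[{"grip": 0.2,"slide": [0,-2,-20],"roll": 0},{"grip": 0.2,"slide": [0,0,-40],"roll": 0},{"grip": 0.2,"slide": [0,0,-40],"roll": 0},{"grip": 0.2,"slide": [-30,17,0],"roll": 0},{"grip": 0.2,"slide": [-37.4,21.2,0],"roll": 0}]'

```text
clock: 14.3
position: [467.4, 80.9, 119.2]
eef_rot: [0.731, 0.683, 0.003, 0.002]
ft_force: [0.7, 0.2, -0.4]
finger_gap: 61.4
grasp_force: 67.2
```

Request:
apply_moves --commands '[{"grip": 0.2,"slide": [-37.4,21.2,0],"roll": 0},{"grip": 0.2,"slide": [-37.4,21.2,0],"roll": 0},{"grip": 0.2,"slide": [-37.4,21.2,0],"roll": 0},{"grip": 0.2,"slide": [-37.4,21.2,0],"roll": 0},{"grip": 0.2,"slide": [-37.4,21.2,0],"roll": 0}]'

```text
clock: 14.8
position: [559.4, -115.7, 117.5]
eef_rot: [0.732, 0.682, 0.001, 0.001]
ft_force: [0.9, 0.5, -1.2]
finger_gap: 61.5
grasp_force: 67.2
```

Request:
apply_moves --commands '[{"grip": 0.2,"slide": [-37.4,21.2,0],"roll": 0},{"grip": 0.2,"slide": [-37.4,21.2,0],"roll": 0},{"grip": 0.2,"slide": [0,0,0],"roll": -0.098},{"grip": 0.2,"slide": [0,0,0],"roll": 0},{"grip": 0.2,"slide": [0,0,0],"roll": 0}]'

```text
clock: 15.3
position: [595.2, -191.2, 116.6]
eef_rot: [0.698, 0.716, 0.0, 0.001]
ft_force: [0.3, 0.5, -1.4]
finger_gap: 61.7
grasp_force: 67.1
```

```bash
python3 - <<'E'
from h import *
delta([595.6,-191.6,17],.028)
p=shot('wrist','w8.png'); np.save('w8.npy',dict(p),allow_pickle=True)
E
```

```text
t 15.3 pos [ 595.2 -191.2  116.6] yawY 0.024 tilt [ 0.001 -0.   ] gap 61.7 F [ 0.3  0.5 -1.4] gf 67.1 j [-0.31  0.25  0.14  1.46  0.    1.24]
slide [-0.3  0.2 99.6] roll -0.0038
```

View pics/w8.png

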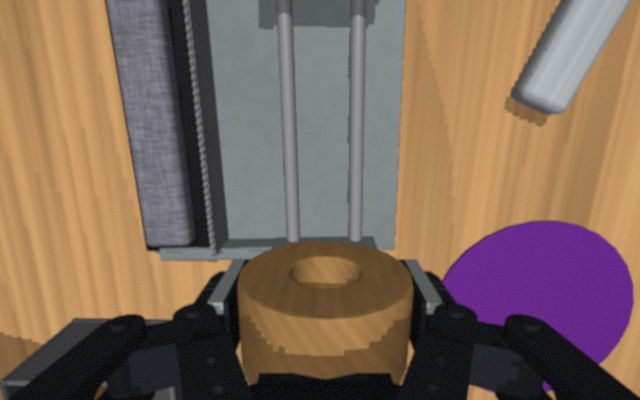

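Request:
apply_moves --commands '[{"grip": 0.2,"slide": [0,0,40],"roll": 0},{"grip": 0.2,"slide": [0,0,35],"roll": 0},{"grip": 0.2,"slide": [0,0,15],"roll": 0},{"grip": 0.2,"slide": [0,0,7],"roll": 0},{"grip": 0.2,"slide": [0,0,0],"roll": 0}]'

```text
clock: 15.85
position: [595.1, -191.0, 19.2]
eef_rot: [0.698, 0.716, 0.0, 0.0]
ft_force: [-1.2, 2.3, -2.3]
finger_gap: 61.4
grasp_force: 68.6
```

```bash
python3 - <<'E'
from h import *
st()
E
```

```text
t 15.85 pos [ 595.1 -191.    19.2] yawY 0.026 tilt [0.001 0.   ] gap 61.4 F [-1.2  2.3 -2.3] gf 68.6 j [-0.31  0.28 -0.01  1.28  0.    1.23]
```

Request:
apply_moves --commands '[{"grip": 0.2,"slide": [0,0,1.5],"roll": 0},{"grip": 0.6,"slide": [0,0,0],"roll": 0},{"grip": 1,"slide": [0,0,0],"roll": 0},{"grip": 1,"slide": [0,0,0],"roll": 0},{"grip": 1,"slide": [0,0,-20],"roll": 0}]'

```text
clock: 16.35
position: [593.4, -191.3, 34.6]
eef_rot: [0.698, 0.716, -0.001, -0.002]
ft_force: [-0.6, -0.5, -0.2]
finger_gap: 85.6
grasp_force: 0.0
```

Request:
apply_moves --commands '[{"grip": 1,"slide": [0,0,-40],"roll": 0},{"grip": 1,"slide": [0,0,-40],"roll": 0},{"grip": 1,"slide": [0,0,0],"roll": 0.098},{"grip": 1,"slide": [0,0,0],"roll": 0},{"grip": 1,"slide": [0,0,0],"roll": 0}]'

```text
clock: 16.85
position: [594.5, -191.6, 116.1]
eef_rot: [0.731, 0.682, -0.0, -0.0]
ft_force: [-0.8, 0.2, -0.3]
finger_gap: 84.9
grasp_force: 0.0
```

```bash
python3 - <<'E'
from h import *
delta([435.5,198.3,117],-.072)
E
```

```text
t 16.85 pos [ 594.5 -191.6  116.1] yawY -0.07 tilt [-0.001  0.   ] gap 84.9 F [-0.8  0.2 -0.3] gf 0.0 j [-0.31  0.25  0.14  1.46 -0.    1.33]
slide [ 377.8 -185.8   -0.7] roll 0.0023
```

Request:
apply_moves --commands '[{"grip": 1,"slide": [42,-20.6,0],"roll": 0},{"grip": 1,"slide": [42,-20.6,0],"roll": 0},{"grip": 1,"slide": [42,-20.6,0],"roll": 0},{"grip": 1,"slide": [42,-20.6,0],"roll": 0},{"grip": 1,"slide": [42,-20.6,0],"roll": 0}]'

```text
clock: 17.35
position: [505.6, 26.7, 115.5]
eef_rot: [0.731, 0.682, -0.001, -0.001]
ft_force: [1.2, -0.0, 0.5]
finger_gap: 85.2
grasp_force: 0.0
```

Request:
apply_moves --commands '[{"grip": 1,"slide": [42,-20.6,0],"roll": 0},{"grip": 1,"slide": [42,-20.6,0],"roll": 0},{"grip": 1,"slide": [42,-20.6,0],"roll": 0},{"grip": 1,"slide": [41.8,-21,0],"roll": 0},{"grip": 1,"slide": [0,0,0],"roll": 0}]'

```text
clock: 17.85
position: [434.2, 202.4, 115.7]
eef_rot: [0.729, 0.684, -0.001, -0.001]
ft_force: [0.7, -0.4, 0.2]
finger_gap: 85.2
grasp_force: 0.0
```

```bash
python3 - <<'E'
from h import *
p=shot('wrist')
d=np.array([.072,.997])
for m in manip.recognise('roll1',p):
    e=m['extent']; c=onz(p,((e[0]+e[2])/2,e[3]),72)[0]; print(np.round(e),round(m['score'],2),(c[:2]+18*d).round(1))
delta([435.5,198.3,17],-.072)
E
```

```text
[280. 195. 377. 281.] 0.87 [436.2 194.7]
[275. 126. 381. 200.] 0.86 [438.9 242.8]
[273.  34. 387. 116.] 0.64 [442.5 287.1]
[478.   9. 558. 306.] 0.62 [546.9 171.3]
t 17.95 pos [435.8 199.3 115.8] yawY -0.068 tilt [-0.001 -0.001] gap 85.1 F [ 0.1 -1.   0.1] gf 0.0 j [ 0.43 -0.09 -0.23  1.44 -0.    2.07]
slide [-0.9 -0.1 98.8] roll 0.0043
```

Request:
apply_moves --commands '[{"grip": 1,"slide": [-1.5,0,40],"roll": 0},{"grip": 1,"slide": [0,0,40],"roll": 0},{"grip": 1,"slide": [0,0,19],"roll": 0},{"grip": 1,"slide": [0,0,0],"roll": 0},{"grip": 0.2,"slide": [0,0,0],"roll": 0}]'

```text
clock: 18.45
position: [437.0, 196.2, 18.1]
eef_rot: [0.732, 0.681, -0.0, -0.0]
ft_force: [0.3, -0.1, 1.0]
finger_gap: 73.2
grasp_force: 0.0
```

Request:
apply_moves --commands '[{"grip": 0.2,"slide": [0,0,0],"roll": 0},{"grip": 0.2,"slide": [0,0,0],"roll": 0},{"grip": 0.2,"slide": [0,0,0],"roll": 0},{"grip": 0.2,"slide": [0,0,0],"roll": 0},{"grip": 0.2,"slide": [0,0,0],"roll": 0}]'

```text
clock: 18.95
position: [435.9, 197.0, 19.6]
eef_rot: [0.732, 0.681, -0.0, -0.001]
ft_force: [-10.3, -1.6, 8.4]
finger_gap: 61.2
grasp_force: 65.5
```

Request:
apply_moves --commands '[{"grip": 0.2,"slide": [0,0,-20],"roll": 0},{"grip": 0.2,"slide": [0,0,-40],"roll": 0},{"grip": 0.2,"slide": [0,0,-40],"roll": 0},{"grip": 0.2,"slide": [-30,16.5,0],"roll": 0},{"grip": 0.2,"slide": [-38,20.9,0],"roll": 0}]'

```text
clock: 19.45
position: [470.6, 127.0, 121.2]
eef_rot: [0.731, 0.682, 0.002, 0.001]
ft_force: [0.5, 1.4, -1.0]
finger_gap: 61.4
grasp_force: 66.1
```

Request:
apply_moves --commands '[{"grip": 0.2,"slide": [-38,20.9,0],"roll": 0},{"grip": 0.2,"slide": [-38,20.9,0],"roll": 0},{"grip": 0.2,"slide": [-38,20.9,0],"roll": 0},{"grip": 0.2,"slide": [-38,20.9,0],"roll": 0},{"grip": 0.2,"slide": [-38,20.9,0],"roll": 0}]'

```text
clock: 19.95
position: [560.7, -72.6, 119.6]
eef_rot: [0.732, 0.681, 0.001, 0.001]
ft_force: [0.9, 0.8, -0.4]
finger_gap: 61.8
grasp_force: 66.1
```

Request:
apply_moves --commands '[{"grip": 0.2,"slide": [-38,20.9,0],"roll": 0},{"grip": 0.2,"slide": [-38,20.9,0],"roll": 0},{"grip": 0.2,"slide": [0,0,0],"roll": -0.096},{"grip": 0.2,"slide": [0,0,0],"roll": 0},{"grip": 0.2,"slide": [0,0,0],"roll": 0}]'

```text
clock: 20.45
position: [595.9, -149.2, 118.8]
eef_rot: [0.699, 0.715, 0.0, 0.0]
ft_force: [-1.2, 0.7, -1.1]
finger_gap: 61.2
grasp_force: 66.0
```

```bash
python3 - <<'E'
from h import *
delta([594.4,-149.6,18],.028)
p=shot('wrist','w9.png'); np.save('w9.npy',dict(p),allow_pickle=True)
d=np.array([-.028,1])
for m in manip.recognise('roll1',p):
    e=m['extent']; c=onz(p,((e[0]+e[2])/2,e[3]),72)[0]; print(np.round(e),round(m['score'],2),(c[:2]+18*d).round(1))
E
```

```text
t 20.45 pos [ 595.9 -149.2  118.8] yawY 0.022 tilt [ 0.001 -0.   ] gap 61.2 F [-1.2  0.7 -1.1] gf 66.0 j [-0.25  0.23  0.12  1.46  0.    1.3 ]
slide [ -0.3  -1.6 100.8] roll -0.0064
[236. 232. 413. 380.] 0.87 [ 597.5 -229.1]
```

View pics/w9.png

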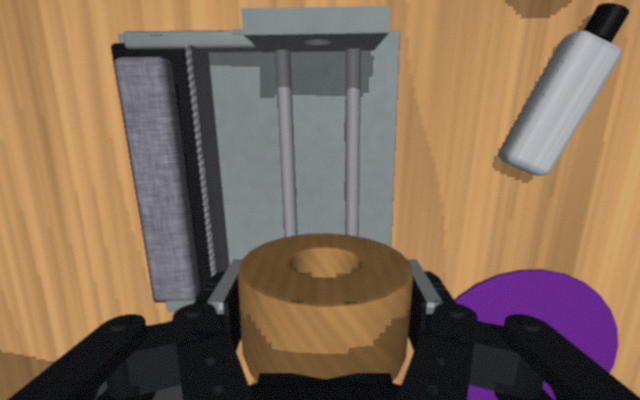

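```bash
python3 - <<'E'
from h import *
p=np.load('w9.npy',allow_pickle=True).item(); q=np.load('disp.npy')
c,s=np.cos(q[2]),np.sin(q[2])
def W(x,y,z): return [q[0]+c*x-s*y,q[1]+s*x+c*y,z]
for P in [(-37,98,64),(37,98,64),(-37,86,64),(37,86,64),(0,86,40),(-119,80,40),(-89,80,40),(-23,86,16)]: print(P,proj(p,W(*P)).round(0))
E
```

```text
(-37, 98, 64) [[245.   8.]]
(37, 98, 64) [[394.   7.]]
(-37, 86, 64) [[247.  35.]]
(37, 86, 64) [[392.  34.]]
(0, 86, 40) [[320.  43.]]
(-119, 80, 40) [[113.  55.]]
(-89, 80, 40) [[166.  55.]]
(-23, 86, 16) [[284.  50.]]
```

Request:
apply_moves --commands '[{"grip": 0.2,"slide": [0,-1.5,40],"roll": -0.005},{"grip": 0.2,"slide": [0,0,35],"roll": 0},{"grip": 0.2,"slide": [0,0,16],"roll": 0},{"grip": 0.2,"slide": [0,0,8],"roll": 0},{"grip": 0.2,"slide": [0,0,0],"roll": 0}]'

```text
clock: 21.05
position: [593.6, -148.6, 20.3]
eef_rot: [0.697, 0.717, -0.0, -0.0]
ft_force: [-5.1, 0.7, 2.7]
finger_gap: 61.6
grasp_force: 66.2
```

Request:
apply_moves --commands '[{"grip": 0.2,"slide": [0,0,1],"roll": 0},{"grip": 0.6,"slide": [0,0,0],"roll": 0},{"grip": 1,"slide": [0,0,0],"roll": 0},{"grip": 1,"slide": [0,0,0],"roll": 0},{"grip": 1,"slide": [0,0,-20],"roll": 0}]'

```text
clock: 21.55
position: [593.1, -148.8, 35.7]
eef_rot: [0.697, 0.717, -0.001, -0.002]
ft_force: [-0.5, -0.3, 0.0]
finger_gap: 85.2
grasp_force: 0.0
```

Request:
apply_moves --commands '[{"grip": 1,"slide": [0,0,-40],"roll": 0},{"grip": 1,"slide": [0,0,-40],"roll": 0},{"grip": 1,"slide": [0,0,0],"roll": 0.1},{"grip": 1,"slide": [0,0,0],"roll": 0},{"grip": 1,"slide": [0,0,0],"roll": 0}]'

```text
clock: 22.05
position: [594.0, -149.1, 117.1]
eef_rot: [0.731, 0.682, -0.0, -0.0]
ft_force: [-0.4, -0.8, 0.4]
finger_gap: 85.4
grasp_force: 0.0
```

```bash
python3 - <<'E'
from h import *
delta([438,244,117],-.072)
p=shot('wrist')
d=np.array([-.028,1])
for m in manip.recognise('roll1',p):
    e=m['extent']; c=onz(p,((e[0]+e[2])/2,e[3]),72)[0]; print(np.round(e),round(m['score'],2),(c[:2]+18*d).round(1))
E
```

```text
t 22.05 pos [ 594.  -149.1  117.1] yawY -0.069 tilt [-0.001  0.   ] gap 85.4 F [-0.4 -0.8  0.4] gf 0.0 j [-0.25  0.22  0.11  1.46  0.    1.39]
slide [ 3.815e+02 -1.826e+02  3.000e-01] roll 0.0035
[272. 184. 373. 269.] 0.89 [ 591.4 -150.1]
[282. 252. 381. 335.] 0.75 [ 593.6 -194.1]
[214. 369. 229. 391.] 0.68 [ 520.1 -231.1]
```

Request:
apply_moves --commands '[{"grip": 1,"slide": [42.4,-20.3,0],"roll": 0},{"grip": 1,"slide": [42.4,-20.3,0],"roll": 0},{"grip": 1,"slide": [42.4,-20.3,0],"roll": 0},{"grip": 1,"slide": [42.4,-20.3,0],"roll": 0},{"grip": 1,"slide": [42.4,-20.3,0],"roll": 0}]'

```text
clock: 22.65
position: [506.7, 70.8, 116.9]
eef_rot: [0.731, 0.682, -0.0, -0.0]
ft_force: [0.6, 1.3, 0.4]
finger_gap: 85.5
grasp_force: 0.0
```

Request:
apply_moves --commands '[{"grip": 1,"slide": [42.4,-20.3,0],"roll": 0},{"grip": 1,"slide": [42.4,-20.3,0],"roll": 0},{"grip": 1,"slide": [42.4,-20.3,0],"roll": 0},{"grip": 1,"slide": [42.4,-20.3,0],"roll": 0},{"grip": 1,"slide": [0,0,0],"roll": 0.002}]'

```text
clock: 23.15
position: [436.7, 248.3, 116.9]
eef_rot: [0.73, 0.683, -0.0, -0.001]
ft_force: [0.5, -0.1, -0.1]
finger_gap: 85.5
grasp_force: 0.0
```

```bash
python3 - <<'E'
from h import *
shot('wrist')
p=shot('wrist')
d=np.array([.072,.997])
for m in manip.recognise('roll1',p):
    e=m['extent']; c=onz(p,((e[0]+e[2])/2,e[3]),72)[0]; print(np.round(e),round(m['score'],2),(c[:2]+18*d).round(1))
delta([438,244,17],-.072)
E
```

```text
[279. 192. 377. 272.] 0.77 [439.6 243.7]
[277. 124. 381. 196.] 0.57 [443.3 288.9]
t 23.3 pos [438.8 244.2 117.2] yawY -0.071 tilt [-0.001 -0.001] gap 85.7 F [0.5 0.5 0.4] gf 0.0 j [ 0.51 -0.04 -0.17  1.44 -0.    2.15]
slide [-1.000e-01 -7.000e-01  1.002e+02] roll 0.0007
```

Request:
apply_moves --commands '[{"grip": 1,"slide": [0,-0.5,40],"roll": 0},{"grip": 1,"slide": [0,0,40],"roll": 0},{"grip": 1,"slide": [0,0,19],"roll": 0},{"grip": 1,"slide": [0,0,0],"roll": 0},{"grip": 0.2,"slide": [0,0,0],"roll": 0}]'

```text
clock: 23.8
position: [439.2, 243.4, 19.2]
eef_rot: [0.733, 0.68, -0.0, 0.0]
ft_force: [-0.0, 0.3, 0.2]
finger_gap: 73.1
grasp_force: 0.0
```

Request:
apply_moves --commands '[{"grip": 0.2,"slide": [0,0,0],"roll": 0},{"grip": 0.2,"slide": [0,0,0],"roll": 0},{"grip": 0.2,"slide": [0,0,0],"roll": 0},{"grip": 0.2,"slide": [0,0,0],"roll": 0},{"grip": 0.2,"slide": [0,0,0],"roll": 0}]'

```text
clock: 24.3
position: [440.0, 244.6, 20.7]
eef_rot: [0.733, 0.681, 0.001, 0.001]
ft_force: [1.2, -2.7, 7.4]
finger_gap: 61.1
grasp_force: 65.7
```

Request:
apply_moves --commands '[{"grip": 0.2,"slide": [0,0,-20],"roll": 0},{"grip": 0.2,"slide": [0,0,-40],"roll": 0},{"grip": 0.2,"slide": [0,0,-40],"roll": 0},{"grip": 0.2,"slide": [-30,15.8,0],"roll": 0},{"grip": 0.2,"slide": [-38.7,20.3,0],"roll": 0}]'

```text
clock: 24.8
position: [470.5, 173.9, 121.0]
eef_rot: [0.731, 0.682, 0.002, 0.001]
ft_force: [1.2, 1.0, -1.2]
finger_gap: 61.2
grasp_force: 65.8
```

Request:
apply_moves --commands '[{"grip": 0.2,"slide": [-38.7,20.3,0],"roll": 0},{"grip": 0.2,"slide": [-38.7,20.3,0],"roll": 0},{"grip": 0.2,"slide": [-38.7,20.3,0],"roll": 0},{"grip": 0.2,"slide": [-38.7,20.3,0],"roll": 0},{"grip": 0.2,"slide": [-38.7,20.3,0],"roll": 0}]'

```text
clock: 25.3
position: [557.4, -28.9, 119.5]
eef_rot: [0.732, 0.681, 0.0, 0.0]
ft_force: [0.8, -0.8, -0.7]
finger_gap: 61.4
grasp_force: 65.7
```

Request:
apply_moves --commands '[{"grip": 0.2,"slide": [-38.7,20.3,0],"roll": 0},{"grip": 0.2,"slide": [-38.7,20.3,0],"roll": 0},{"grip": 0.2,"slide": [0,0,0],"roll": -0.1},{"grip": 0.2,"slide": [0,0,0],"roll": 0},{"grip": 0.2,"slide": [0,0,0],"roll": 0}]'

```text
clock: 25.8
position: [591.5, -107.0, 119.0]
eef_rot: [0.698, 0.716, 0.0, -0.0]
ft_force: [0.8, 0.4, -1.2]
finger_gap: 61.3
grasp_force: 65.8
```

```bash
python3 - <<'E'
from h import *
delta([591.9,-107.6,18],.028)
E
```

```text
t 25.8 pos [ 591.5 -107.   119. ] yawY 0.025 tilt [-0.  0.] gap 61.3 F [ 0.8  0.4 -1.2] gf 65.8 j [-0.18  0.2   0.08  1.46  0.    1.37]
slide [ -0.7   0.4 101. ] roll -0.0033
```

Request:
apply_moves --commands '[{"grip": 0.2,"slide": [-0.7,0.4,40],"roll": 0},{"grip": 0.2,"slide": [0,0,35],"roll": 0},{"grip": 0.2,"slide": [0,0,16],"roll": 0},{"grip": 0.2,"slide": [0,0,6.5],"roll": 0},{"grip": 0.2,"slide": [0,0,0],"roll": 0}]'

```text
clock: 26.3
position: [591.9, -106.9, 21.6]
eef_rot: [0.698, 0.716, 0.0, 0.0]
ft_force: [0.6, 0.8, -0.7]
finger_gap: 61.5
grasp_force: 65.8
```

Request:
apply_moves --commands '[{"grip": 0.2,"slide": [0,0,1],"roll": 0},{"grip": 0.6,"slide": [0,0,0],"roll": 0},{"grip": 1,"slide": [0,0,0],"roll": 0},{"grip": 1,"slide": [0,0,0],"roll": 0},{"grip": 1,"slide": [0,0,-20],"roll": 0}]'

```text
clock: 26.8
position: [590.5, -107.7, 38.0]
eef_rot: [0.698, 0.717, -0.001, -0.002]
ft_force: [0.1, 0.3, 0.9]
finger_gap: 85.5
grasp_force: 0.0
```

Request:
apply_moves --commands '[{"grip": 1,"slide": [0,0,-40],"roll": 0},{"grip": 1,"slide": [0,0,-40],"roll": 0},{"grip": 1,"slide": [0,0,0],"roll": 0.1},{"grip": 1,"slide": [0,0,0],"roll": 0},{"grip": 1,"slide": [0,0,0],"roll": 0}]'

```text
clock: 27.3
position: [591.7, -107.9, 119.5]
eef_rot: [0.732, 0.682, -0.0, -0.0]
ft_force: [0.4, -0.9, 0.2]
finger_gap: 85.6
grasp_force: 0.0
```

```bash
python3 - <<'E'
from h import *
delta([442.5,290.5,117],-.072)
p=shot('wrist')
d=np.array([-.028,1])
for m in manip.recognise('roll1',p):
    e=m['extent']; c=onz(p,((e[0]+e[2])/2,e[3]),72)[0]; print(np.round(e),round(m['score'],2),(c[:2]+18*d).round(1))
E
```

```text
t 27.3 pos [ 591.7 -107.9  119.5] yawY -0.071 tilt [-0.001  0.   ] gap 85.6 F [ 0.4 -0.9  0.2] gf 0.0 j [-0.18  0.2   0.08  1.46 -0.    1.46]
slide [ 386.9 -176.9    2.7] roll 0.0014
[282. 251. 378. 328.] 0.87 [ 590.3 -149.5]
[271. 183. 374. 265.] 0.71 [ 588.9 -107.4]
[288. 308. 384. 377.] 0.68 [ 592.  -186.1]
```

Request:
apply_moves --commands '[{"grip": 1,"slide": [43,-19.6,0],"roll": 0},{"grip": 1,"slide": [43,-19.6,0],"roll": 0},{"grip": 1,"slide": [43,-19.6,0],"roll": 0},{"grip": 1,"slide": [43,-19.6,0],"roll": 0},{"grip": 1,"slide": [43,-19.6,0],"roll": 0}]'

```text
clock: 27.9
position: [508.6, 115.0, 119.4]
eef_rot: [0.732, 0.681, -0.001, -0.0]
ft_force: [0.3, 1.0, 0.0]
finger_gap: 85.4
grasp_force: 0.0
```

Request:
apply_moves --commands '[{"grip": 1,"slide": [43,-19.6,0],"roll": 0},{"grip": 1,"slide": [43,-19.6,0],"roll": 0},{"grip": 1,"slide": [43,-19.6,0],"roll": 0},{"grip": 1,"slide": [43,-19.6,0],"roll": 0},{"grip": 1,"slide": [0,0,0],"roll": 0}]'

```text
clock: 28.4
position: [441.9, 294.9, 119.2]
eef_rot: [0.73, 0.683, -0.001, -0.001]
ft_force: [0.1, -0.9, 0.0]
finger_gap: 85.3
grasp_force: 0.0
```

```bash
python3 - <<'E'
from h import *
shot('wrist')
p=shot('wrist')
d=np.array([.072,.997])
for m in manip.recognise('roll1',p):
    e=m['extent']; c=onz(p,((e[0]+e[2])/2,e[3]),72)[0]; print(np.round(e),round(m['score'],2),(c[:2]+18*d).round(1))
delta([442.5,290.5,20],-.072)
E
```

```text
[277. 188. 376. 273.] 0.63 [443.8 288.3]
t 28.55 pos [444.  290.6 119.6] yawY -0.071 tilt [-0.001 -0.001] gap 85.4 F [ 0.1  0.4 -0.1] gf 0.0 j [ 0.58  0.03 -0.1   1.44 -0.    2.22]
slide [-0.1 -1.4 99.6] roll 0.0006
```

Request:
apply_moves --commands '[{"grip": 1,"slide": [-0.5,-1,40],"roll": 0},{"grip": 1,"slide": [0,0,40],"roll": 0},{"grip": 1,"slide": [0,0,20],"roll": 0},{"grip": 1,"slide": [0,0,0],"roll": 0},{"grip": 0.2,"slide": [0,0,0],"roll": 0}]'

```text
clock: 29.05
position: [443.8, 289.4, 20.8]
eef_rot: [0.733, 0.68, -0.0, 0.0]
ft_force: [-0.3, 0.1, 1.3]
finger_gap: 72.8
grasp_force: 0.0
```

Request:
apply_moves --commands '[{"grip": 0.2,"slide": [0,0,0],"roll": 0},{"grip": 0.2,"slide": [0,0,0],"roll": 0},{"grip": 0.2,"slide": [0,0,0],"roll": 0},{"grip": 0.2,"slide": [0,0,0],"roll": 0},{"grip": 0.2,"slide": [0,0,0],"roll": 0}]'

```text
clock: 29.55
position: [444.0, 290.6, 22.3]
eef_rot: [0.733, 0.681, 0.001, 0.0]
ft_force: [-2.9, -3.0, 7.5]
finger_gap: 61.5
grasp_force: 65.1
```

Request:
apply_moves --commands '[{"grip": 0.2,"slide": [0,0,-20],"roll": 0},{"grip": 0.2,"slide": [0,0,-40],"roll": 0},{"grip": 0.2,"slide": [0,0,-40],"roll": 0},{"grip": 0.2,"slide": [-30,15,0],"roll": 0},{"grip": 0.2,"slide": [-39.3,19.7,0],"roll": 0}]'

```text
clock: 30.05
position: [474.0, 219.6, 123.1]
eef_rot: [0.731, 0.682, 0.002, 0.001]
ft_force: [1.0, -0.2, -1.8]
finger_gap: 61.2
grasp_force: 65.6
```

Request:
apply_moves --commands '[{"grip": 0.2,"slide": [-39.3,19.7,0],"roll": 0},{"grip": 0.2,"slide": [-39.3,19.7,0],"roll": 0},{"grip": 0.2,"slide": [-39.3,19.7,0],"roll": 0},{"grip": 0.2,"slide": [-39.3,19.7,0],"roll": 0},{"grip": 0.2,"slide": [-39.3,19.7,0],"roll": 0}]'

```text
clock: 30.55
position: [557.8, 13.7, 121.7]
eef_rot: [0.732, 0.681, 0.001, 0.001]
ft_force: [1.3, 1.1, -1.3]
finger_gap: 61.5
grasp_force: 65.6
```

Request:
apply_moves --commands '[{"grip": 0.2,"slide": [-39.3,19.7,0],"roll": 0},{"grip": 0.2,"slide": [-39.3,19.7,0],"roll": 0},{"grip": 0.2,"slide": [0,0,0],"roll": -0.1},{"grip": 0.2,"slide": [0,0,0],"roll": 0},{"grip": 0.2,"slide": [0,0,0],"roll": 0}]'

```text
clock: 31.05
position: [590.4, -65.5, 120.9]
eef_rot: [0.698, 0.716, 0.0, 0.0]
ft_force: [-0.1, 0.0, -0.9]
finger_gap: 61.2
grasp_force: 65.6
```

```bash
python3 - <<'E'
from h import *
delta([590.8,-66.1,21],.028)
p=shot('wrist'); q=np.load('disp.npy'); q[0]-=1.2
d=np.array([-.028,1])
for m in manip.recognise('roll1',p):
    e=m['extent']; c=onz(p,((e[0]+e[2])/2,e[3]),72)[0]; print(np.round(e),round(m['score'],2),(c[:2]+18*d).round(1))
E
```

```text
t 31.05 pos [590.4 -65.5 120.9] yawY 0.025 tilt [ 0.001 -0.   ] gap 61.2 F [-0.1  0.  -0.9] gf 65.6 j [-0.11  0.18  0.06  1.46  0.    1.44]
slide [-0.6  0.3 99.9] roll -0.0034
[138. 156. 396. 394.] 0.26 [ 554.8 -159. ]
```

Request:
apply_moves --commands '[{"grip": 0.2,"slide": [-0.6,0.3,40],"roll": 0},{"grip": 0.2,"slide": [0,0,35],"roll": 0},{"grip": 0.2,"slide": [0,0,16],"roll": 0},{"grip": 0.2,"slide": [0,0,6.5],"roll": 0},{"grip": 0.2,"slide": [0,0,0],"roll": 0}]'

```text
clock: 31.65
position: [590.4, -65.3, 23.1]
eef_rot: [0.697, 0.717, 0.0, 0.0]
ft_force: [-0.7, -0.8, -0.7]
finger_gap: 61.6
grasp_force: 65.6
```

Request:
apply_moves --commands '[{"grip": 0.2,"slide": [0,0,1.5],"roll": 0},{"grip": 0.6,"slide": [0,0,0],"roll": 0},{"grip": 1,"slide": [0,0,0],"roll": 0},{"grip": 1,"slide": [0,0,0],"roll": 0},{"grip": 1,"slide": [0,0,-20],"roll": 0}]'

```text
clock: 32.15
position: [589.1, -66.0, 39.0]
eef_rot: [0.698, 0.717, -0.001, -0.002]
ft_force: [-0.6, 0.1, -0.1]
finger_gap: 85.6
grasp_force: 0.0
```

Request:
apply_moves --commands '[{"grip": 1,"slide": [0,0,-40],"roll": 0},{"grip": 1,"slide": [0,0,-40],"roll": 0},{"grip": 1,"slide": [34,-4,-15],"roll": 0},{"grip": 1,"slide": [34,-4,-15],"roll": 0},{"grip": 1,"slide": [34,-4,-15],"roll": 0}]'

```text
clock: 32.65
position: [575.7, 36.3, 167.2]
eef_rot: [0.698, 0.716, 0.0, 0.0]
ft_force: [0.4, -0.2, -0.3]
finger_gap: 85.1
grasp_force: 0.0
```

Request:
apply_moves --commands '[{"grip": 1,"slide": [34,-4,-15],"roll": 0},{"grip": 1,"slide": [34,-4,-15],"roll": 0},{"grip": 1,"slide": [34,-4,-15],"roll": 0},{"grip": 1,"slide": [34,-4,-15],"roll": 0},{"grip": 1,"slide": [34,-4,-15],"roll": 0}]'

```text
clock: 33.15
position: [550.9, 206.2, 242.1]
eef_rot: [0.698, 0.717, 0.0, 0.0]
ft_force: [-0.4, -0.6, -0.1]
finger_gap: 85.5
grasp_force: 0.0
```

Request:
apply_moves --commands '[{"grip": 1,"slide": [34,-4,-15],"roll": 0},{"grip": 0.2,"slide": [0,0,0],"roll": 0},{"grip": 0.2,"slide": [0,0,0],"roll": 0},{"grip": 0.2,"slide": [0,0,0],"roll": 0},{"grip": 0.2,"slide": [0,0,0],"roll": 0}]'

```text
clock: 33.65
position: [546.5, 237.6, 255.8]
eef_rot: [0.698, 0.716, -0.0, -0.0]
ft_force: [-0.8, -0.2, 0.0]
finger_gap: 50.9
grasp_force: 0.0
```

```bash
python3 - <<'E'
from h import *
st()
p=shot('wrist','w10.png'); np.save('w10.npy',dict(p),allow_pickle=True)
best=None
for t in ['spindle','grip']:
  for m in manip.cut_out(t,p)[:2]:
    print(t,np.round(m['extent']),round(m['score'],2),m['pixels'].sum())
    if t=='spindle' and best is None: best=m['pixels']
hsv=cv2.cvtColor(p['img'],cv2.COLOR_RGB2HSV)
for r in range(0,400,20):
    c=np.where(best[r])[0]
    if len(c): print(r,c.min(),c.max(),end='; ')
s=shot('scene'); print([(np.round(d['extent']),d['score']) for d in manip.recognise('roll1',s)[:5]])
E
```

```text
t 33.65 pos [546.5 237.6 255.8] yawY 0.026 tilt [-0.001 -0.   ] gap 50.9 F [-0.8 -0.2  0. ] gf 0.0 j [ 0.41  0.21  0.37  1.72 -0.    1.96]
spindle [322.  96. 362. 322.] 0.91 3668
grip [325.  95. 359. 322.] 0.55 3667
100 332 361; 120 331 360; 140 330 357; 160 336 347; 180 334 345; 200 332 344; 220 331 343; 240 329 340; 260 327 338; 280 326 336; 300 324 334; 320 326 330; [(array([269., 218., 292., 246.]), 0.79), (array([282., 208., 306., 236.]), 0.74), (array([233., 195., 329., 267.]), 0.7), (array([256., 222., 278., 250.]), 0.55), (array([291., 206., 314., 233.]), 0.53)]
```

View pics/w10.png

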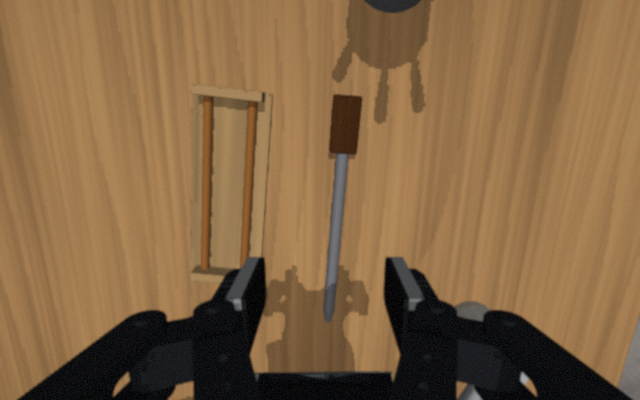

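```bash
python3 - <<'E'
from h import *
p=np.load('w10.npy',allow_pickle=True).item()
r=np.array([160,180,200,220,240,260,280,300]);u=np.array([342,340,338.5,337.5,335,333,331.5,329.5])
X=onz(p,np.c_[u,r],9.); a,b=np.polyfit(X[:,1],X[:,0],1); print('x=%.4f*y+%.1f'%(a,b),(X[:,0]-a*X[:,1]-b).round(1))
print('tip',onz(p,(328,321),8).round(1),'shoulder top',onz(p,(343.5,154),18).round(1),'end top',onz(p,(347,95),18).round(1), 'grip', onz(p,[(346.8,100),(346,120),(344,140)],18).round(1))
E
```

```text
x=0.0495*y+553.0 [-0.1 -0.4 -0.   0.9  0.  -0.2  0.1 -0.2]
tip [[555.9  50.5   8. ]] shoulder top [[566.4 261.9  18. ]] end top [[567.5 322.   18. ]] grip [[567.5 317.1  18. ]
 [567.6 297.2  18. ]
 [566.3 276.7  18. ]]
```

Request:
apply_moves --commands '[{"grip": 0.2,"slide": [0,0,0],"roll": 0.0755},{"grip": 0.2,"slide": [27.7,9,35],"roll": 0},{"grip": 0.2,"slide": [27.7,9,35],"roll": 0},{"grip": 0.2,"slide": [0,0,45],"roll": 0},{"grip": 0.2,"slide": [0,0,45],"roll": 0}]'

```text
clock: 34.4
position: [567.1, 293.7, 94.5]
eef_rot: [0.724, 0.69, 0.0, 0.0]
ft_force: [0.1, -0.1, -0.3]
finger_gap: 51.1
grasp_force: 0.0
```

Request:
apply_moves --commands '[{"grip": 0.2,"slide": [0,0,40],"roll": 0},{"grip": 0.2,"slide": [0,0,24],"roll": 0},{"grip": 0.2,"slide": [0,0,0],"roll": 0},{"grip": 0.2,"slide": [0,0,0],"roll": 0},{"grip": 0.2,"slide": [0,0,0],"roll": 0}]'

```text
clock: 34.9
position: [568.1, 293.6, 34.7]
eef_rot: [0.724, 0.69, 0.002, 0.0]
ft_force: [-0.2, 0.0, -0.1]
finger_gap: 51.0
grasp_force: 0.0
```

```bash
python3 - <<'E'
from h import *
delta([567.3,292,2],-.0495)
p=shot('wrist','w11.png')
for m in manip.cut_out('spindle',p)[:1]:
    b=m['pixels']; print(np.round(m['extent']),m['score'])
    for r in range(0,400,20):
        c=np.where(b[r])[0]
        if len(c): print(r,c.min(),c.max(),onz(p,((c.min()+c.max())/2,r),9)[0,:2].round(1),end='; ')
E
```

```text
t 34.9 pos [568.1 293.6  34.7] yawY -0.049 tilt [0.003 0.001] gap 51.0 F [-0.2  0.  -0.1] gf 0.0 j [ 0.48  0.31  0.05  1.31 -0.    2.1 ]
slide [-1.7 -0.8 32.7] roll 0.0009
[289. 198. 354. 378.] 0.58
200 292 351 [568.1 321.2]; 220 290 353 [567.6 310.9]; 240 290 352 [566.8 300.2]; 260 291 351 [566.3 289.2]; 280 292 350 [565.7 277.8]; 300 292 350 [565.1 266.1]; 320 309 334 [564.7 253.9]; 340 309 334 [564.1 241.4]; 360 310 334 [563.7 228.3];
```

Request:
apply_moves --commands '[{"grip": 0.2,"slide": [-1.5,-1.5,15],"roll": 0},{"grip": 0.2,"slide": [0,0,13],"roll": 0},{"grip": 0.2,"slide": [0,0,4.5],"roll": 0},{"grip": 0.2,"slide": [0,0,0],"roll": 0},{"grip": -0.1,"slide": [0,0,0],"roll": 0}]'

```text
clock: 35.5
position: [565.4, 291.7, -0.4]
eef_rot: [0.724, 0.69, -0.0, -0.0]
ft_force: [0.7, 0.2, 0.3]
finger_gap: 39.0
grasp_force: 0.0
```

Request:
apply_moves --commands '[{"grip": -0.5,"slide": [0,0,0],"roll": 0},{"grip": -0.5,"slide": [0,0,0],"roll": 0},{"grip": -0.5,"slide": [0,0,0],"roll": 0},{"grip": -0.5,"slide": [0,0,0],"roll": 0},{"grip": -0.5,"slide": [0,0,0],"roll": 0}]'

```text
clock: 36.0
position: [565.7, 291.9, 0.3]
eef_rot: [0.724, 0.69, 0.0, 0.0]
ft_force: [-0.3, -0.4, 4.2]
finger_gap: 28.7
grasp_force: 62.2
```

```bash
python3 - <<'E'
from h import *
st()
E
```

```text
t 36.0 pos [5.657e+02 2.919e+02 3.000e-01] yawY -0.048 tilt [0.001 0.   ] gap 28.7 F [-0.3 -0.4  4.2] gf 62.2 j [ 0.48  0.32  0.    1.25 -0.    2.1 ]
```

Request:
apply_moves --commands '[{"grip": -0.5,"slide": [0,0,-20],"roll": 0},{"grip": -0.5,"slide": [0,0,-40],"roll": 0},{"grip": -0.5,"slide": [0,0,0],"roll": -0.076},{"grip": -0.5,"slide": [-31,7.5,0],"roll": 0},{"grip": -0.5,"slide": [-30,7.5,0],"roll": 0}]'

```text
clock: 36.5
position: [581.9, 231.0, 59.5]
eef_rot: [0.697, 0.717, -0.0, -0.0]
ft_force: [0.2, -0.2, -0.7]
finger_gap: 28.6
grasp_force: 61.6
```

Request:
apply_moves --commands '[{"grip": -0.5,"slide": [0,0,0],"roll": 0},{"grip": -0.5,"slide": [0,0,0],"roll": 0},{"grip": -0.5,"slide": [0,0,0],"roll": 0},{"grip": -0.5,"slide": [0,0,0],"roll": 0},{"grip": -0.5,"slide": [0,0,0],"roll": 0}]'

```text
clock: 37.0
position: [581.9, 231.9, 59.7]
eef_rot: [0.697, 0.717, -0.0, -0.0]
ft_force: [0.4, 0.1, -1.9]
finger_gap: 28.7
grasp_force: 61.6
```

```bash
python3 - <<'E'
from h import *
delta([582.4,231.3,31.3],.028)
o,R=st()
p=shot('wrist','w12.png'); np.save('w12.npy',dict(p),allow_pickle=True)
print(R.T@(np.array(manip.get_obs()['position'])*0+ -np.array(p['R']).T@p['t']-o['position']))
for m in manip.cut_out('spindle',p)[:1]:
    b=m['pixels']; print(np.round(m['extent']),m['score'])
    for r in range(0,400,10):
        c=np.where(b[r])[0]
        if len(c): print(r,c.min(),c.max(),onz(p,((c.min()+c.max())/2,r),o['position'][2]+8.7)[0,:2].round(1),end='; ')
q=np.load('disp.npy'); q[0]-=1.2
c,s=np.cos(q[2]),np.sin(q[2])
for P in [(-37,98,64),(37,98,64),(0,98,40)]: print(P,proj(p,[q[0]+c*P[0]-s*P[1],q[1]+s*P[0]+c*P[1],P[2]]).round(1))
E
```

```text
t 37.0 pos [581.9 231.9  59.7] yawY 0.028 tilt [-0.  0.] gap 28.7 F [ 0.4  0.1 -1.9] gf 61.6 j [0.38 0.27 0.05 1.35 0.   1.92]
slide [-0.6  0.5 28.4] roll 0.0005
t 37.0 pos [581.9 231.9  59.7] yawY 0.028 tilt [-0.  0.] gap 28.7 F [ 0.4  0.1 -1.9] gf 61.6 j [0.38 0.27 0.05 1.35 0.   1.92]
[ 7.08752754e+01 -5.73920661e-02 -1.43088376e+02]
[283. 212. 364. 379.] 0.75
210 295 322 [574.7 263.9]; 220 287 361 [581. 260.]; 230 285 363 [581.1 255.8]; 240 285 363 [581.2 251.5]; 250 286 363 [581.5 247.1]; 260 286 362 [581.4 242.7]; 270 288 361 [581.8 238.2]; 280 288 361 [581.9 233.6]; 290 289 360 [582. 229.]; 300 290 360 [582.4 224.2]; 310 289 360 [582.3 219.4]; 320 290 360 [582.7 214.5]; 330 290 360 [582.8 209.6]; 340 290 360 [583.  204.5]; 350 291 360 [583.3 199.4]; 360 310 340 [583.3 194.1]; 370 310 339 [583.2 188.8]; (-37, 98, 64) [[265.4 664.5]]
(37, 98, 64) [[384.6 664.3]]
(0, 98, 40) [[324.9 610.2]]
```

Request:
apply_moves --commands '[{"grip": -0.5,"slide": [-0.6,0.5,14.2],"roll": 0},{"grip": -0.5,"slide": [0,0,14.2],"roll": 0},{"grip": -0.5,"slide": [0,0,0],"roll": 0},{"grip": -0.5,"slide": [-10,0,0],"roll": 0},{"grip": -0.5,"slide": [-8,0,0],"roll": 0}]'

```text
clock: 37.6
position: [583.2, 211.8, 31.5]
eef_rot: [0.697, 0.717, -0.0, 0.0]
ft_force: [0.3, 0.5, -0.9]
finger_gap: 28.9
grasp_force: 61.6
```

```bash
python3 - <<'E'
from h import *
o,R=st()
P=o['position']; tip=P+np.array([.028,-1,0])*242+[0,0,8.7-1]
q=np.load('disp.npy'); q[0]-=1.2
c,s=np.cos(q[2]),np.sin(q[2]); B=np.array([q[0]-s*98,q[1]+c*98,40])
print(tip,B)
for n in ('scene','side'):
    p=shot(n,n+'2.png'); print(n,'tip model',proj(p,tip),'bore model',proj(p,B))
    for m in manip.cut_out('spindle',p)[:1]:
        b=m['pixels']; print(m['score'],np.round(m['extent'],1)); yx=np.argwhere(b)
        # lower/left end pixels
        k=yx[yx[:,1].argsort()][:8] if n=='scene' else yx[yx[:,0].argsort()][:8]; print(k[:,::-1].tolist())
E
```

```text
t 37.6 pos [583.2 211.8  31.5] yawY 0.028 tilt [ 0. -0.] gap 28.9 F [ 0.3  0.5 -0.9] gf 61.6 j [ 0.35  0.27 -0.    1.3  -0.    1.89]
[589.97250354 -30.19116509  39.19029137] [589.76630584 -30.60758009  40.        ]
scene tip model [[314.49752651 212.50118541]] bore model [[314.34207527 212.30673176]]
0.85 [316.9 174.  377.7 211.2]
[[320, 208], [320, 209], [321, 210], [321, 209], [321, 208], [321, 207], [322, 209], [322, 210]]
side tip model [[313.10808906 213.92747592]] bore model [[313.19018944 213.71692769]]
0.65 [286.6 213.8 311.8 281.7]
[[312, 215], [311, 216], [312, 216], [313, 216], [311, 217], [312, 217], [313, 217], [310, 218]]
```

Request:
apply_moves --commands '[{"grip": -0.5,"slide": [-4,0,0],"roll": 0},{"grip": -0.5,"slide": [-5,0,0],"roll": 0},{"grip": -0.5,"slide": [-5,0,0],"roll": 0},{"grip": -0.5,"slide": [-5,0,0],"roll": 0},{"grip": -0.5,"slide": [0,0,0],"roll": 0}]'

```text
clock: 38.3
position: [583.6, 192.7, 31.4]
eef_rot: [0.698, 0.716, -0.0, 0.0]
ft_force: [-0.6, 0.2, -0.2]
finger_gap: 28.7
grasp_force: 61.7
```

```bash
python3 - <<'E'
from h import *
o,R=st(); print(manip.get_obs()['wrist_torque'])
E
```

```text
t 38.3 pos [583.6 192.7  31.4] yawY 0.027 tilt [-0.    -0.001] gap 28.7 F [-0.6  0.2 -0.2] gf 61.7 j [ 0.32  0.25 -0.02  1.3  -0.    1.86]
[-0.22480727  0.13874527 -0.18210445]
```

Request:
apply_moves --commands '[{"grip": -0.5,"slide": [-8,0,0],"roll": 0},{"grip": -0.5,"slide": [-8,0,0],"roll": 0},{"grip": -0.5,"slide": [-8,0,0],"roll": 0},{"grip": -0.5,"slide": [-8,0,0],"roll": 0},{"grip": -0.5,"slide": [-8,0,0],"roll": 0}]'

```text
clock: 38.8
position: [584.8, 152.8, 31.4]
eef_rot: [0.697, 0.717, 0.0, 0.0]
ft_force: [-0.8, 0.2, -1.0]
finger_gap: 28.9
grasp_force: 61.7
```

Request:
apply_moves --commands '[{"grip": -0.5,"slide": [-8,0,0],"roll": 0},{"grip": -0.5,"slide": [-8,0,0],"roll": 0},{"grip": -0.5,"slide": [-8,0,0],"roll": 0},{"grip": -0.5,"slide": [-8,0,0],"roll": 0},{"grip": -0.5,"slide": [-8,0,0],"roll": 0}]'

```text
clock: 39.3
position: [585.9, 113.0, 31.4]
eef_rot: [0.697, 0.717, -0.0, -0.0]
ft_force: [-0.7, 0.2, 0.0]
finger_gap: 28.5
grasp_force: 61.7
```

Request:
apply_moves --commands '[{"grip": -0.5,"slide": [-8,0,0],"roll": 0},{"grip": -0.5,"slide": [-8,0,0],"roll": 0},{"grip": -0.5,"slide": [-8,0,0],"roll": 0},{"grip": -0.5,"slide": [-8,0,0],"roll": 0},{"grip": -0.5,"slide": [-8,0,0],"roll": 0}]'

```text
clock: 39.8
position: [587.0, 73.0, 31.4]
eef_rot: [0.697, 0.717, 0.0, 0.0]
ft_force: [-0.6, 0.7, -0.7]
finger_gap: 28.8
grasp_force: 61.7
```

```bash
python3 - <<'E'
from h import *
o,R=st(); print(manip.get_obs()['wrist_torque'])
q=np.load('disp.npy'); q[0]-=1.2
d=np.array([-np.sin(q[2]),np.cos(q[2])]); e=np.array([np.cos(q[2]),np.sin(q[2])]); v=o['position'][:2]-q[:2]; print('disp frame',v@e,v@d)
E
```

```text
t 39.8 pos [587.   73.   31.4] yawY 0.028 tilt [ 0. -0.] gap 28.8 F [-0.6  0.7 -0.7] gf 61.7 j [ 0.12  0.2  -0.08  1.29 -0.    1.67]
[ 0.13319508  0.15934088 -0.12283697]
disp frame 0.1575161828829103 201.61521747121452
```

Request:
apply_moves --commands '[{"grip": -0.5,"slide": [-8,0,0],"roll": 0},{"grip": -0.5,"slide": [-8,0,0],"roll": 0},{"grip": -0.5,"slide": [-8,0,0],"roll": 0},{"grip": -0.5,"slide": [-8,0,0],"roll": 0},{"grip": -0.5,"slide": [-8,0,0],"roll": 0}]'

```text
clock: 40.3
position: [588.1, 32.9, 31.4]
eef_rot: [0.697, 0.717, 0.0, 0.0]
ft_force: [0.9, 0.0, -1.6]
finger_gap: 28.8
grasp_force: 61.6
```

Request:
apply_moves --commands '[{"grip": -0.5,"slide": [-5,0,0],"roll": 0},{"grip": -0.5,"slide": [-5,0,0],"roll": 0},{"grip": -0.5,"slide": [-5,0,0],"roll": 0},{"grip": -0.5,"slide": [-5,0,0],"roll": 0},{"grip": -0.5,"slide": [0,0,0],"roll": 0}]'

```text
clock: 40.8
position: [588.7, 13.1, 31.4]
eef_rot: [0.697, 0.717, -0.0, 0.0]
ft_force: [-0.4, 0.3, -0.9]
finger_gap: 28.8
grasp_force: 61.6
```

```bash
python3 - <<'E'
from h import *
o,R=st(); print(manip.get_obs()['wrist_torque'])
E
```

```text
t 40.8 pos [588.7  13.1  31.4] yawY 0.027 tilt [ 0. -0.] gap 28.8 F [-0.4  0.3 -0.9] gf 61.6 j [ 0.02  0.19 -0.09  1.29 -0.    1.57]
[-0.01765105  0.01433459  0.03615303]
```

Request:
apply_moves --commands '[{"grip": -0.5,"slide": [-5,0,0],"roll": 0},{"grip": -0.5,"slide": [-4,0,0],"roll": 0},{"grip": -0.5,"slide": [-3,0,0],"roll": 0},{"grip": -0.5,"slide": [-1,0,0],"roll": 0},{"grip": -0.5,"slide": [0,0,0],"roll": 0}]'

```text
clock: 41.3
position: [589.0, 0.5, 31.4]
eef_rot: [0.697, 0.717, -0.0, 0.0]
ft_force: [-0.3, 0.6, -0.2]
finger_gap: 28.9
grasp_force: 61.6
```

Request:
apply_moves --commands '[{"grip": -0.5,"slide": [-1,0,0],"roll": 0},{"grip": -0.5,"slide": [-0.5,0,0],"roll": 0},{"grip": -0.5,"slide": [-0.5,0,0],"roll": 0},{"grip": -0.5,"slide": [0,0,0],"roll": 0},{"grip": -0.5,"slide": [0,0,0],"roll": 0}]'

```text
clock: 41.8
position: [589.0, -0.6, 31.4]
eef_rot: [0.697, 0.717, 0.0, -0.0]
ft_force: [-1.0, 5.2, -0.6]
finger_gap: 28.7
grasp_force: 61.7
```

Request:
apply_moves --commands '[{"grip": -0.5,"slide": [-1,0,0],"roll": 0},{"grip": -0.5,"slide": [-1,0,0],"roll": 0},{"grip": -0.5,"slide": [0,0,0],"roll": 0},{"grip": -0.5,"slide": [0,0,0],"roll": 0},{"grip": -0.5,"slide": [0,0,0],"roll": 0}]'

```text
clock: 42.3
position: [588.9, -0.7, 31.4]
eef_rot: [0.697, 0.718, 0.002, -0.002]
ft_force: [-0.2, 14.9, -0.0]
finger_gap: 28.5
grasp_force: 61.8
```

Request:
apply_moves --commands '[{"grip": -0.5,"slide": [1.8,0,0],"roll": 0},{"grip": 0.1,"slide": [0,0,0],"roll": 0},{"grip": 0.2,"slide": [0,0,0],"roll": 0},{"grip": 0.2,"slide": [0,0,0],"roll": 0},{"grip": 0.2,"slide": [0,0,-20],"roll": 0}]'

```text
clock: 42.8
position: [587.5, -1.9, 49.0]
eef_rot: [0.697, 0.717, -0.002, -0.002]
ft_force: [-0.3, -0.2, -0.5]
finger_gap: 51.3
grasp_force: 0.0
```

Request:
apply_moves --commands '[{"grip": 0.2,"slide": [0,0,-45],"roll": 0},{"grip": 0.2,"slide": [0,0,-45],"roll": 0},{"grip": 0.2,"slide": [0,0,-45],"roll": 0},{"grip": 0.2,"slide": [-42,0,-17],"roll": 0},{"grip": 0.2,"slide": [-45,0,-17],"roll": 0}]'

```text
clock: 43.3
position: [591.8, -88.8, 222.5]
eef_rot: [0.696, 0.718, 0.001, 0.001]
ft_force: [1.2, -0.6, 0.4]
finger_gap: 51.2
grasp_force: 0.0
```

Request:
apply_moves --commands '[{"grip": 0.2,"slide": [-45,0,-17],"roll": 0},{"grip": 0.2,"slide": [-45,0,-17],"roll": 0},{"grip": 0.2,"slide": [-45,0,-17],"roll": 0},{"grip": 0.2,"slide": [-45,0,-17],"roll": 0},{"grip": 0.2,"slide": [0,0,0],"roll": 0}]'

```text
clock: 43.8
position: [596.1, -274.0, 289.4]
eef_rot: [0.699, 0.715, -0.0, 0.001]
ft_force: [0.4, -0.8, 0.0]
finger_gap: 51.2
grasp_force: 0.0
```

```bash
python3 - <<'E'
from h import *
st()
shot('wrist'); p=shot('wrist','w13.png'); np.save('w13.npy',dict(p),allow_pickle=True)
for t in ['mister','coaster','head','nozzle','spindle','tub']:
    print(t,[(np.round(d['extent']).astype(int).tolist(),round(d['score'],2)) for d in manip.recognise(t,p)[:3]])
s=shot('scene','scene3.png'); print([(np.round(d['extent'],1),round(d['score'],2)) for d in manip.recognise('spindle',s)[:2]],[(np.round(d['extent'],1),round(d['score'],2)) for d in manip.recognise('mister',s)[:2]])
img=cv2.imread('pics/w13.png'); 
e=manip.recognise('coaster',p)[0]['extent']
x0,y0=max(0,int(e[0])-60),max(0,int(e[1])-40); a=img[y0:y0+200,x0:x0+266]; print('crop origin',x0,y0)
b=cv2.imread('pics/scene3.png')[190:300,170:350]
A=cv2.resize(a,(798,600)) ; B=cv2.resize(b,(360,220),interpolation=cv2.INTER_CUBIC)
cv2.imwrite('pics/d1.png',A); cv2.imwrite('pics/d2.png',B)
E
```

```text
t 43.8 pos [ 596.1 -274.   289.4] yawY 0.022 tilt [ 0.002 -0.002] gap 51.2 F [ 0.4 -0.8  0. ] gf 0.0 j [-0.43  0.4   0.67  1.84 -0.    1.12]
mister [([316, 235, 376, 342], 0.71)]
coaster [([269, 198, 359, 281], 0.77), ([293, 322, 401, 379], 0.7), ([184, 292, 266, 358], 0.58)]
head [([313, 237, 376, 344], 0.83)]
nozzle [([317, 238, 377, 341], 0.64)]
spindle [([318, 29, 330, 147], 0.51)]
tub [([129, 178, 246, 290], 0.71), ([197, 0, 371, 136], 0.32)]
[(array([249. , 199.3, 334.7, 248.2]), 0.56), (array([293. , 206.8, 313.8, 231.1]), 0.41)] [(array([182.2, 246.5, 215.8, 303.9]), 0.91), (array([182.6, 261.7, 229.3, 286.6]), 0.7)]
crop origin 208 158
```

```bash
python3 - <<'E'
import cv2, numpy as np
w=cv2.imread('pics/w13.png')[190:380,250:420]; s=cv2.imread('pics/scene3.png')[192:312,165:345]
C=np.zeros((600,800,3),np.uint8)
A=cv2.resize(w,None,fx=2.6,fy=2.6,interpolation=cv2.INTER_CUBIC); C[:A.shape[0],:A.shape[1]]=A   # 442x494
B=cv2.resize(s,None,fx=1.98,fy=1.98,interpolation=cv2.INTER_CUBIC); C[:B.shape[0],443:443+B.shape[1]]=B[:,:357]
d=cv2.imread('pics/side0.png')
S=cv2.resize(cv2.imread('pics/scene3.png')[235:310,170:235],None,fx=4.6,fy=4.6,interpolation=cv2.INTER_CUBIC); C[245:245+345,470:470+299]=S[:345]
cv2.imwrite('pics/e.png',C)
E
```

```text
(no output)
```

View pics/e.png

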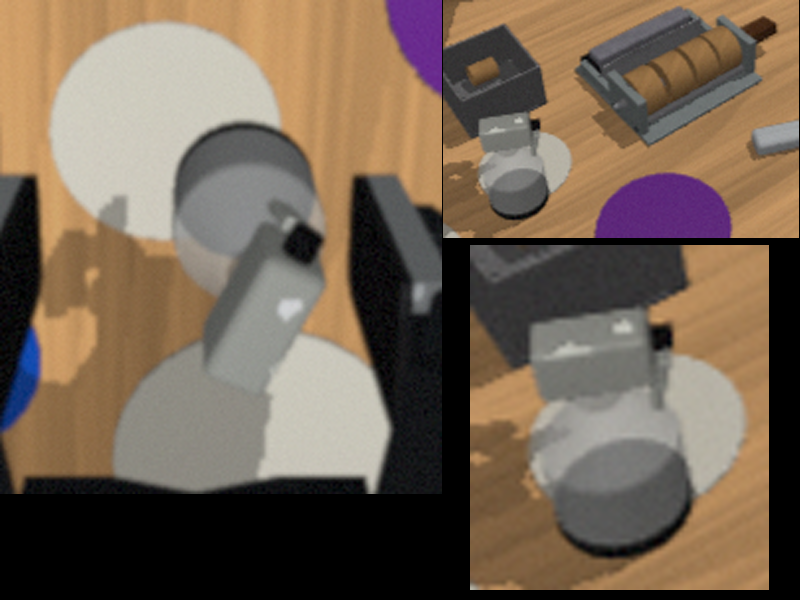

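```bash
python3 - <<'E'
from h import *
p=np.load('w13.npy',allow_pickle=True).item()
c=lambda u,v:(250+u/2.6,190+v/2.6)
print('coaster L R T',onz(p,[c(48,131),c(282,125),c(163,22),c(150,240)],3).round(1))
print('base L R T',onz(p,[c(175,195),c(319,195),c(246,122)],4).round(1))
H=onz(p,[c(205,362),c(257,392),c(325,285),c(265,225)],132); print('head corners',H.round(1),'mean',H.mean(0).round(1))
b=(H[0]+H[1])/2; f=(H[2]+H[3])/2; print('axis',(f-b)[:2].round(1),np.arctan2((f-b)[1],(f-b)[0]).round(3), 'width dir',(H[1]-H[0])[:2].round(1),(H[2]-H[3])[:2].round(1))
print('nozzle',onz(p,c(303,242),120).round(1))
s=manip.get_obs()['clock']; print(s)
E
```

```text
coaster L R T [[ 526.6 -366.7    3. ]
 [ 642.7 -360.9    3. ]
 [ 582.9 -309.5    3. ]
 [ 577.9 -425.4    3. ]]
base L R T [[ 590.3 -399.4    4. ]
 [ 663.2 -397.8    4. ]
 [ 624.7 -359.3    4. ]]
head corners [[ 604.  -407.8  132. ]
 [ 624.  -420.3  132. ]
 [ 647.  -374.5  132. ]
 [ 624.  -350.9  132. ]] mean [ 624.8 -388.4  132. ]
axis [21.5 51.4] 1.175 width dir [ 20.  -12.6] [ 23.  -23.6]
nozzle [[ 639.7 -363.6  120. ]]
44.4
```

Request:
apply_moves --commands '[{"grip": 1,"slide": [0,0,0],"roll": 0.118},{"grip": 1,"slide": [0,0,0],"roll": 0.118},{"grip": 1,"slide": [0,0,0],"roll": 0.118},{"grip": 1,"slide": [0,0,0],"roll": 0.118},{"grip": 1,"slide": [-29.4,15.7,33],"roll": 0}]'

```text
clock: 44.9
position: [599.5, -299.7, 260.6]
eef_rot: [0.846, 0.533, 0.002, 0.003]
ft_force: [0.6, -1.0, 1.7]
finger_gap: 85.8
grasp_force: 0.0
```

Request:
apply_moves --commands '[{"grip": 1,"slide": [-29.4,15.7,33],"roll": 0},{"grip": 1,"slide": [-29.4,15.7,33],"roll": 0},{"grip": 1,"slide": [0,0,0],"roll": 0},{"grip": 1,"slide": [0,0,0],"roll": 0},{"grip": 1,"slide": [0,0,0],"roll": 0}]'

```text
clock: 45.4
position: [601.4, -367.7, 191.1]
eef_rot: [0.845, 0.534, 0.001, 0.001]
ft_force: [0.1, -0.4, 0.7]
finger_gap: 85.3
grasp_force: 0.0
```

```bash
python3 - <<'E'
from h import *
delta([625.5,-390,99],-.45)
p=shot('wrist','w14.png'); np.save('w14.npy',dict(p),allow_pickle=True)
for m in manip.cut_out('mister',p)[:2]: print(np.round(m['extent']),round(m['score'],2),m['pixels'].sum()); np.save('m14.npy',m['pixels'])
# head: white pixels; nozzle: black px near
h=cv2.cvtColor(p['img'],cv2.COLOR_RGB2HSV)
m=np.load('m14.npy')
wh=m&(h[...,2]>140)&(h[...,1]<50); n,l,sv,c=cv2.connectedComponentsWithStats(wh.astype(np.uint8)); 
for i in sv[1:,4].argsort()[::-1][:3]+1: print('white',sv[i],c[i].round(1))
bk=(h[...,2]<35)&(cv2.dilate(m.astype(np.uint8),np.ones((9,9)))>0); n,l,sv,c=cv2.connectedComponentsWithStats(bk.astype(np.uint8))
for i in sv[1:,4].argsort()[::-1][:4]+1: print('black',sv[i],c[i].round(1))
print('model head corners',[proj(p,[625.5+x*np.cos(1.12)-y*np.sin(1.12),-391+x*np.sin(1.12)+y*np.cos(1.12),132]).round(0).tolist() for x,y in ((-28,-13),(-28,13),(28,-13),(28,13))])
E
```

```text
t 45.4 pos [ 601.4 -367.7  191.1] yawY -0.444 tilt [ 0.002 -0.001] gap 85.3 F [ 0.1 -0.4  0.7] gf 0.0 j [-0.55  0.47  0.57  1.67  0.    1.47]
slide [-9.8 31.1 92.1] roll 0.0061
[320. 162. 404. 290.] 0.75 7647
white [ 357  206   42   84 3339] [376.6 246.9]
white [321 207  23  41 191] [329.5 230.1]
white [394 188  10  27  92] [399.2 201.4]
black [366 184  20  19 324] [376. 193.]
model head corners [[[395.0, 288.0]], [[354.0, 288.0]], [[401.0, 203.0]], [[357.0, 202.0]]]
```

Request:
apply_moves --commands '[{"grip": 1,"slide": [-10,31,0],"roll": 0},{"grip": 1,"slide": [0,0,30],"roll": 0},{"grip": 1,"slide": [0,0,15],"roll": 0},{"grip": 1,"slide": [0,0,0],"roll": 0},{"grip": 1,"slide": [0,0,0],"roll": 0}]'

```text
clock: 46.0
position: [624.9, -390.1, 145.9]
eef_rot: [0.845, 0.534, 0.0, 0.001]
ft_force: [-1.0, -0.7, 0.9]
finger_gap: 85.5
grasp_force: 0.0
```

```bash
python3 - <<'E'
from h import *
delta([625.5,-390.5,99],-.45)
p=shot('wrist')
h=cv2.cvtColor(p['img'],cv2.COLOR_RGB2HSV)
m=manip.cut_out('mister',p)[0]; print(np.round(m['extent']),m['score']); m=m['pixels']
wh=m&(h[...,2]>140)&(h[...,1]<50); n,l,sv,c=cv2.connectedComponentsWithStats(wh.astype(np.uint8)); 
for i in sv[1:,4].argsort()[::-1][:2]+1: print('white',sv[i],c[i].round(1))
print('model',[proj(p,[625.5+x*np.cos(1.12)-y*np.sin(1.12),-391+x*np.sin(1.12)+y*np.cos(1.12),132]).round(0).tolist() for x,y in ((-28,-13),(-28,13),(28,-13),(28,13))])
E
```

```text
t 46.0 pos [ 624.9 -390.1  145.9] yawY -0.444 tilt [ 0.001 -0.001] gap 85.5 F [-1.  -0.7  0.9] gf 0.0 j [-0.56  0.55  0.59  1.61  0.    1.46]
slide [-0.1  0.7 46.9] roll 0.0063
[277. 158. 378. 318.] 0.7
white [ 300  211   52  104 4891] [326.5 260. ]
white [277 197  22  56 534] [285.6 229.9]
model [[[352.0, 314.0]], [[301.0, 314.0]], [[356.0, 207.0]], [[299.0, 206.0]]]
```

Request:
apply_moves --commands '[{"grip": 1,"slide": [-1.5,0.5,20],"roll": 0},{"grip": 1,"slide": [0,0,17],"roll": 0},{"grip": 1,"slide": [0,0,10],"roll": 0},{"grip": 0.2,"slide": [0,0,0],"roll": 0},{"grip": -0.2,"slide": [0,0,0],"roll": 0}]'

```text
clock: 46.6
position: [624.7, -392.3, 98.7]
eef_rot: [0.846, 0.534, 0.0, 0.001]
ft_force: [0.1, -0.1, 0.1]
finger_gap: 59.1
grasp_force: 0.0
```

Request:
apply_moves --commands '[{"grip": -0.6,"slide": [0,0,0],"roll": 0},{"grip": -0.6,"slide": [0,0,0],"roll": 0},{"grip": -0.6,"slide": [0,0,0],"roll": 0},{"grip": -0.6,"slide": [0,0,0],"roll": 0},{"grip": -0.6,"slide": [0,0,0],"roll": 0}]'

```text
clock: 47.1
position: [625.0, -392.5, 98.6]
eef_rot: [0.846, 0.534, 0.0, 0.001]
ft_force: [0.6, -0.7, 6.3]
finger_gap: 25.2
grasp_force: 60.2
```

```bash
python3 - <<'E'
from h import *
st()
E
```

```text
t 47.1 pos [ 625.  -392.5   98.6] yawY -0.444 tilt [ 0.002 -0.001] gap 25.2 F [ 0.6 -0.7  6.3] gf 60.2 j [-0.56  0.54  0.49  1.52 -0.    1.45]
```

Request:
apply_moves --commands '[{"grip": -0.6,"slide": [0,0,-15],"roll": 0},{"grip": -0.6,"slide": [0,0,-30],"roll": 0},{"grip": -0.6,"slide": [0,0,-15],"roll": 0.1409},{"grip": -0.6,"slide": [0,0,-15],"roll": 0.1409},{"grip": -0.6,"slide": [0,0,-15],"roll": 0.1409}]'

```text
clock: 47.6
position: [624.2, -392.1, 187.2]
eef_rot: [0.94, 0.342, -0.0, -0.001]
ft_force: [0.1, 0.4, -3.5]
finger_gap: 25.2
grasp_force: 59.7
```

Request:
apply_moves --commands '[{"grip": -0.6,"slide": [0,0,-15],"roll": 0.1409},{"grip": -0.6,"slide": [0,0,0],"roll": 0.1409},{"grip": -0.6,"slide": [0,0,0],"roll": 0.1409},{"grip": -0.6,"slide": [0,0,0],"roll": 0.1409},{"grip": -0.6,"slide": [0,0,0],"roll": 0.1409}]'

```text
clock: 48.1
position: [624.2, -392.1, 201.4]
eef_rot: [1.0, -0.003, -0.001, -0.0]
ft_force: [-0.4, 0.5, -4.1]
finger_gap: 25.6
grasp_force: 59.7
```

Request:
apply_moves --commands '[{"grip": -0.6,"slide": [0,0,0],"roll": 0},{"grip": -0.6,"slide": [-41,-6.4,0],"roll": 0},{"grip": -0.6,"slide": [-41,-6.4,0],"roll": 0},{"grip": -0.6,"slide": [-41,-6.4,0],"roll": 0},{"grip": -0.6,"slide": [-41,-6.4,0],"roll": 0}]'

```text
clock: 48.6
position: [458.7, -365.9, 201.7]
eef_rot: [1.0, 0.002, -0.0, -0.0]
ft_force: [0.1, -0.9, -1.8]
finger_gap: 25.1
grasp_force: 59.6
```

Request:
apply_moves --commands '[{"grip": -0.6,"slide": [-41,-6.4,0],"roll": 0},{"grip": -0.6,"slide": [-41,-6.4,0],"roll": 0},{"grip": -0.6,"slide": [-41,-6.4,0],"roll": 0},{"grip": -0.6,"slide": [0,0,0],"roll": 0},{"grip": -0.6,"slide": [0,0,0],"roll": 0}]'

```text
clock: 49.1
position: [336.9, -347.2, 202.8]
eef_rot: [1.0, 0.001, 0.0, 0.0]
ft_force: [0.1, 0.1, -3.2]
finger_gap: 25.1
grasp_force: 60.1
```

```bash
cat > noz.py <<'E'
from h import *
def look(save=None):
    o,R=st(); p=shot('wrist',save); h=cv2.cvtColor(p['img'],cv2.COLOR_RGB2HSV)
    C=[-np.array(p['R']).T@p['t']]
    M=manip.cut_out('mister',p)
    if M:
        m=M[0]['pixels']; print('mask',np.round(M[0]['extent']),round(M[0]['score'],2))
        wh=m&(h[...,2]>120)&(h[...,1]<60); n,l,sv,c=cv2.connectedComponentsWithStats(wh.astype(np.uint8))
        for i in sv[1:,4].argsort()[::-1][:2]+1: print('white',sv[i],c[i].round(1))
    bk=(h[...,2]<40).astype(np.uint8); bk[:, :230]=0; bk[:,420:]=0; bk[340:]=0
    n,l,sv,c=cv2.connectedComponentsWithStats(bk)
    for i in sv[1:,4].argsort()[::-1][:4]+1: print('black',sv[i],c[i].round(1))
    # model: nozzle tip (tool frame) for tilts
    z=18.7+3
    for th in (0,10,20,25,30):
        t=np.radians(th); x,zz=40+1,5   # nozzle rel pivot (fwd, up)
        f=x*np.cos(t)+zz*np.sin(t); u=-x*np.sin(t)+zz*np.cos(t)
        print(th,proj(p,o['position']+R@np.array([f,0,-(z+u)])).round(1),end=' ')
    print(); return p
E
python3 - <<'E'
from noz import *
look('w15.png')
E
```

```text
t 49.1 pos [ 336.9 -347.2  202.8] yawY -1.57 tilt [ 0.001 -0.001] gap 25.1 F [ 0.1  0.1 -3.2] gf 60.1 j [-0.8  -0.08 -0.05  1.6   0.    2.34]
mask [266. 165. 387. 380.] 0.76
white [  264   203    98   176 10108] [319.6 300.3]
white [364 214  21  51 521] [376.5 242.6]
black [ 230  267   59   73 2726] [261.  313.7]
black [ 361  267   59   73 2711] [388.3 313.8]
black [ 307  202   36   37 1208] [324.5 220. ]
black [254   0  16 124 712] [261.6  55. ]
0 [[327.1 197.6]] 10 [[327.  192.1]] 20 [[326.9 190.4]] 25 [[326.8 190.9]] 30 [[326.8 192.1]]
```

Request:
apply_moves --commands '[{"grip": -0.6,"slide": [0,0,33],"roll": 0},{"grip": -0.6,"slide": [0,0,32.5],"roll": 0},{"grip": -0.6,"slide": [8,4,0],"roll": 0},{"grip": -0.6,"slide": [0,0,0],"roll": 0},{"grip": -0.6,"slide": [3,0,0],"roll": 0}]'

```text
clock: 49.7
position: [349.7, -351.9, 138.7]
eef_rot: [1.0, 0.0, 0.001, 0.001]
ft_force: [0.2, 0.7, -2.0]
finger_gap: 25.5
grasp_force: 60.7
```

Request:
apply_moves --commands '[{"grip": -0.6,"slide": [2,0,0],"roll": 0},{"grip": -0.6,"slide": [2,0,0],"roll": 0},{"grip": -0.6,"slide": [2,0,0],"roll": 0},{"grip": -0.6,"slide": [0,0,0],"roll": 0},{"grip": -0.6,"slide": [0,0,0],"roll": 0}]'

```text
clock: 50.2
position: [354.5, -351.2, 137.0]
eef_rot: [1.0, -0.0, 0.0, 0.0]
ft_force: [-1.2, 0.7, -3.1]
finger_gap: 25.4
grasp_force: 60.7
```

Request:
apply_moves --commands '[{"grip": -0.6,"slide": [1.5,0,0],"roll": 0},{"grip": -0.6,"slide": [1.5,0,0],"roll": 0},{"grip": -0.6,"slide": [0,0,0],"roll": 0},{"grip": -0.6,"slide": [0,0,0],"roll": 0},{"grip": -0.6,"slide": [0,0,0],"roll": 0}]'

```text
clock: 50.7
position: [357.5, -351.2, 136.9]
eef_rot: [1.0, -0.0, -0.0, -0.0]
ft_force: [1.1, -0.8, -2.4]
finger_gap: 25.7
grasp_force: 60.7
```

Request:
apply_moves --commands '[{"grip": -0.6,"slide": [2,0,0],"roll": 0},{"grip": -0.6,"slide": [2,0,0],"roll": 0},{"grip": -0.6,"slide": [0,0,0],"roll": 0},{"grip": -0.6,"slide": [0,0,0],"roll": 0},{"grip": -0.6,"slide": [0,0,0],"roll": 0}]'

```text
clock: 51.2
position: [360.4, -351.1, 136.9]
eef_rot: [1.0, -0.001, -0.001, 0.0]
ft_force: [-6.8, -0.2, 0.1]
finger_gap: 25.2
grasp_force: 61.2
```

Request:
apply_moves --commands '[{"grip": -0.6,"slide": [3,0,0],"roll": 0},{"grip": -0.6,"slide": [3,0,0],"roll": 0},{"grip": -0.6,"slide": [3,0,0],"roll": 0},{"grip": -0.6,"slide": [3,0,0],"roll": 0},{"grip": -0.6,"slide": [0,0,0],"roll": 0}]'

```text
clock: 51.7
position: [372.4, -351.3, 136.9]
eef_rot: [1.0, -0.001, -0.002, 0.0]
ft_force: [-7.8, -1.7, 1.2]
finger_gap: 25.1
grasp_force: 61.4
```

```bash
python3 - <<'E'
from h import *
o,R=st(); print(manip.get_obs()['wrist_torque'])
for n in ('scene','side'):
    p=shot(n)
    for m in manip.cut_out('mister',p)[:1]:
        print(n,np.round(m['extent'],1),round(m['score'],2))
    for th in (0,5,10,15,20):
        t=np.radians(th); B=lambda f,u,y=0:o['position']+R@np.array([f*np.cos(t)+u*np.sin(t),y,-(21.7-f*np.sin(t)+u*np.cos(t))])
        a=np.linspace(0,6.28,40); P=np.vstack([B(35*np.cos(v),-115+hh,35*np.sin(v)) for v in a for hh in (0,52)]+[B(f,u,y) for f in (-28,28) for u in (-17,17) for y in (-13,13)]+[B(40,5)])
        q=proj(p,P); print(th,q.min(0).round(1),q.max(0).round(1))
E
```

```text
t 51.7 pos [ 372.4 -351.3  136.9] yawY -1.572 tilt [-0.003 -0.   ] gap 25.1 F [-7.8 -1.7  1.2] gf 61.4 j [-0.75 -0.02 -0.11  1.48 -0.    2.39]
[-0.10962762  1.90670613 -0.08111288]
scene [156.1 172.2 179.9 218.5] 0.63
0 [155.6 170. ] [187.7 223.8]
5 [155.6 169.6] [186.3 222.3]
10 [155.5 169.2] [184.7 220.5]
15 [154.6 168.9] [183.2 218.6]
20 [153.7 168.7] [181.6 216.4]
side [378.  137.2 402.  173. ] 0.91
0 [378.2 136.7] [399.1 171.1]
5 [380.3 137.2] [398.9 171.4]
10 [380.2 137.7] [400.6 171.6]
15 [380.2 137.7] [403.1 171.7]
20 [380.2 137.2] [405.5 171.6]
```

Request:
apply_moves --commands '[{"grip": -0.6,"slide": [3,0,0],"roll": 0},{"grip": -0.6,"slide": [3,0,0],"roll": 0},{"grip": -0.6,"slide": [3,0,0],"roll": 0},{"grip": -0.6,"slide": [3,0,0],"roll": 0},{"grip": -0.6,"slide": [3,0,0],"roll": 0}]'

```text
clock: 52.4
position: [387.4, -351.3, 137.1]
eef_rot: [1.0, -0.001, -0.001, 0.0]
ft_force: [-8.6, -0.3, 2.0]
finger_gap: 25.3
grasp_force: 61.4
```

Request:
apply_moves --commands '[{"grip": -0.6,"slide": [3,0,0],"roll": 0},{"grip": -0.6,"slide": [3,0,0],"roll": 0},{"grip": -0.6,"slide": [3,0,0],"roll": 0},{"grip": -0.6,"slide": [2.5,0,0],"roll": 0},{"grip": -0.6,"slide": [0,0,0],"roll": 0}]'

```text
clock: 52.9
position: [398.9, -351.2, 136.8]
eef_rot: [1.0, -0.001, -0.001, 0.0]
ft_force: [-6.4, -0.5, 0.4]
finger_gap: 25.1
grasp_force: 61.0
```

Request:
apply_moves --commands '[{"grip": -0.6,"slide": [-15,0,0],"roll": 0},{"grip": -0.6,"slide": [-30,0,0],"roll": 0},{"grip": -0.6,"slide": [-30,0,0],"roll": 0},{"grip": -0.6,"slide": [0,0,0],"roll": 0},{"grip": -0.6,"slide": [0,0,0],"roll": 0}]'

```text
clock: 53.4
position: [324.4, -351.4, 137.2]
eef_rot: [1.0, -0.001, 0.001, 0.0]
ft_force: [-0.1, -0.3, -3.0]
finger_gap: 25.4
grasp_force: 60.5
```

```bash
cat > tilt.py <<'E'
from h import *
from scipy.optimize import least_squares
def hull(p,o,R,th,dx):
    t=np.radians(th); B=lambda f,u,y=0:o['position']+R@np.array([f*np.cos(t)+u*np.sin(t),y,-(21.7-f*np.sin(t)+u*np.cos(t))])
    a=np.linspace(0,6.28,40); P=[B(dx+35*np.cos(v),-115+hh,35*np.sin(v)) for v in a for hh in (0,52)]+[B(dx+f,u,y) for f in (-28,28) for u in (-17,17) for y in (-13,13)]+[B(dx+40,5)]
    m=np.zeros((400,640),np.uint8); cv2.fillConvexPoly(m,cv2.convexHull(np.round(proj(p,np.vstack(P))*16).astype(np.int32)),1,shift=4); return m>0
def est():
    o,R=st()
    for n in ('scene','side','wrist'):
        p=shot(n); M=manip.cut_out('mister',p)
        if not M: continue
        m=cv2.morphologyEx(M[0]['pixels'].astype(np.uint8),cv2.MORPH_CLOSE,np.ones((3,3)))>0
        print(n,np.round(M[0]['extent'],1),round(M[0]['score'],2),end=' ')
        if n!='wrist':
            for dx in (0,-5): 
                I=[]
                for th in range(-10,42,3):
                    h=hull(p,o,R,th,dx); I.append((round((h&m).sum()/(h|m).sum(),3),th))
                print('dx',dx,sorted(I)[::-1][:4],end=' ')
        print()
E
python3 - <<'E'
from tilt import *
est()
E
```

```text
t 53.4 pos [ 324.4 -351.4  137.2] yawY -1.573 tilt [ 0.001 -0.001] gap 25.4 F [-0.1 -0.3 -3. ] gf 60.5 j [-0.83 -0.1  -0.19  1.48  0.    2.32]
scene [144.2 162.3 170.9 203.3] 0.77 dx 0 [(np.float64(0.774), 29), (np.float64(0.771), 26), (np.float64(0.727), 23), (np.float64(0.716), 32)] dx -5 [(np.float64(0.755), 26), (np.float64(0.751), 23), (np.float64(0.714), 20), (np.float64(0.692), 29)] 
side [395.2 140.6 423.1 175.7] 0.62 dx 0 [(np.float64(0.616), 26), (np.float64(0.615), 29), (np.float64(0.58), 23), (np.float64(0.574), 32)] dx -5 [(np.float64(0.627), 23), (np.float64(0.616), 26), (np.float64(0.586), 20), (np.float64(0.578), 29)] 
wrist [284.6 203.3 366.  379.1] 0.7
```

Request:
apply_moves --commands '[{"grip": -0.6,"slide": [0,0,0],"roll": -0.1315},{"grip": -0.6,"slide": [0,0,0],"roll": -0.1315},{"grip": -0.6,"slide": [0,0,0],"roll": -0.1315},{"grip": -0.6,"slide": [0,0,0],"roll": -0.1315},{"grip": -0.6,"slide": [0,0,0],"roll": 0}]'

```text
clock: 54.2
position: [325.3, -351.1, 136.7]
eef_rot: [0.965, 0.261, -0.0, -0.0]
ft_force: [1.0, -0.6, -2.9]
finger_gap: 25.8
grasp_force: 60.5
```

Request:
apply_moves --commands '[{"grip": -0.6,"slide": [12.5,-36.1,4.5],"roll": 0},{"grip": -0.6,"slide": [12.5,-36.1,4.5],"roll": 0},{"grip": -0.6,"slide": [12.6,-36.1,4.5],"roll": 0},{"grip": -0.6,"slide": [0,0,0],"roll": 0},{"grip": -0.6,"slide": [0,0,0],"roll": 0}]'

```text
clock: 54.7
position: [303.6, -238.2, 123.7]
eef_rot: [0.966, 0.259, 0.0, 0.0]
ft_force: [-0.1, 0.1, -3.0]
finger_gap: 25.3
grasp_force: 62.5
```

```bash
python3 - <<'E'
from tilt import *
est()
delta([302.8,-238.7,123.8],-1.047)
w=shot('wrist','w16.png')
q=np.load('disp.npy'); q[0]-=1.2; c,s=np.cos(q[2]),np.sin(q[2])
W=lambda x,y,z:[q[0]+c*x-s*y,q[1]+s*x+c*y,z]
pm=[proj(w,W(-104+a,b,40))[0] for a,b in ((-15,-80),(15,-80),(15,80),(-15,80))]; print('pad model',np.round(pm).tolist())
h=cv2.cvtColor(w['img'],cv2.COLOR_RGB2HSV); 
m=np.zeros((400,640),np.uint8); cv2.fillConvexPoly(m,np.int32(np.round(pm)),1)
print('inside pad median rgb',np.median(w['img'][m>0],axis=0),'ring',np.median(w['img'][(cv2.dilate(m,np.ones((7,7)))-m)>0],axis=0))
E
```

```text
t 54.7 pos [ 303.6 -238.2  123.7] yawY -1.047 tilt [ 0.001 -0.001] gap 25.3 F [-0.1  0.1 -3. ] gf 62.5 j [-0.67 -0.33 -0.41  1.49 -0.    1.95]
scene [174.3 151.7 205.8 195.1] 0.59 dx 0 [(np.float64(0.719), 29), (np.float64(0.692), 26), (np.float64(0.677), 32), (np.float64(0.646), 23)] dx -5 [(np.float64(0.721), 26), (np.float64(0.699), 23), (np.float64(0.668), 29), (np.float64(0.648), 20)] 
side [396.1 164.8 421.1 194.7] 0.7 dx 0 [(np.float64(0.549), 26), (np.float64(0.548), 29), (np.float64(0.532), 23), (np.float64(0.515), 32)] dx -5 [(np.float64(0.551), 26), (np.float64(0.55), 23), (np.float64(0.528), 20), (np.float64(0.523), 29)] 
wrist [275.4 205.  369.4 378.4] 0.69 
t 55.0 pos [ 303.3 -239.1  123.3] yawY -1.047 tilt [-0.  0.] gap 25.2 F [ 0.2  0.2 -2.9] gf 62.5 j [-0.67 -0.32 -0.4   1.49 -0.    1.95]
slide [-0.2 -0.6 -0.5] roll -0.0001
pad model [[443.0, -72.0], [476.0, -134.0], [183.0, -350.0], [160.0, -268.0]]
inside pad median rgb [nan nan nan] ring [nan nan nan]
  return _methods._mean(a, axis=axis, dtype=dtype,
  ret = um.true_divide(
```

Request:
apply_moves --commands '[{"grip": -0.6,"slide": [0,0,0],"roll": 0},{"grip": -0.6,"slide": [0,0,0],"roll": 0},{"grip": -0.6,"slide": [0,0,0],"roll": 0},{"grip": -0.6,"slide": [0,0,0],"roll": 0},{"grip": -0.6,"slide": [0,0,0],"roll": 0}]'

```text
clock: 55.55
position: [303.2, -238.6, 123.4]
eef_rot: [0.966, 0.26, 0.0, -0.0]
ft_force: [0.2, -0.5, -2.8]
finger_gap: 25.3
grasp_force: 62.5
```

Request:
apply_moves --commands '[{"grip": -0.6,"slide": [0,0,0],"roll": 0},{"grip": -0.6,"slide": [0,0,0],"roll": 0},{"grip": -0.6,"slide": [0,0,0],"roll": 0},{"grip": -0.6,"slide": [0,0,0],"roll": 0},{"grip": -0.6,"slide": [0,0,0],"roll": 0}]'

```text
clock: 56.05
position: [303.2, -238.6, 123.4]
eef_rot: [0.966, 0.26, -0.0, 0.0]
ft_force: [1.0, -0.8, -3.2]
finger_gap: 25.0
grasp_force: 62.5
```

Request:
apply_moves --commands '[{"grip": -0.6,"slide": [0,0,0],"roll": 0},{"grip": -0.6,"slide": [0,0,0],"roll": 0},{"grip": -0.6,"slide": [0,0,0],"roll": 0},{"grip": -0.6,"slide": [0,0,0],"roll": 0},{"grip": -0.6,"slide": [0,0,0],"roll": 0}]'

```text
clock: 56.55
position: [303.3, -238.6, 123.4]
eef_rot: [0.966, 0.26, 0.0, 0.0]
ft_force: [-0.5, -0.2, -3.0]
finger_gap: 25.6
grasp_force: 62.5
```

Request:
apply_moves --commands '[{"grip": -0.6,"slide": [0,0,0],"roll": 0},{"grip": -0.6,"slide": [0,0,0],"roll": 0},{"grip": -0.6,"slide": [0,0,0],"roll": 0},{"grip": -0.6,"slide": [0,0,0],"roll": 0},{"grip": -0.6,"slide": [0,0,0],"roll": 0}]'

```text
clock: 57.05
position: [303.2, -238.6, 123.4]
eef_rot: [0.966, 0.26, -0.0, -0.0]
ft_force: [-0.1, -0.5, -3.4]
finger_gap: 25.1
grasp_force: 62.5
```

Request:
apply_moves --commands '[{"grip": -0.6,"slide": [0,0,0],"roll": 0},{"grip": -0.6,"slide": [0,0,0],"roll": 0},{"grip": -0.6,"slide": [0,0,0],"roll": 0},{"grip": -0.6,"slide": [0,0,0],"roll": 0},{"grip": -0.6,"slide": [0,0,0],"roll": 0}]'

```text
clock: 57.55
position: [303.2, -238.6, 123.4]
eef_rot: [0.966, 0.26, 0.0, 0.0]
ft_force: [-0.6, -0.4, -3.5]
finger_gap: 25.2
grasp_force: 62.5
```

Request:
apply_moves --commands '[{"grip": -0.6,"slide": [0,0,0],"roll": 0},{"grip": -0.6,"slide": [0,0,0],"roll": 0},{"grip": -0.6,"slide": [0,0,0],"roll": 0},{"grip": -0.6,"slide": [0,0,0],"roll": 0},{"grip": -0.6,"slide": [0,0,0],"roll": 0}]'

```text
clock: 58.05
position: [303.2, -238.6, 123.4]
eef_rot: [0.966, 0.26, -0.0, -0.0]
ft_force: [0.1, 0.3, -2.5]
finger_gap: 25.4
grasp_force: 62.5
```

Request:
apply_moves --commands '[{"grip": -0.6,"slide": [0,0,-37],"roll": 0},{"grip": -0.6,"slide": [0,0,-37],"roll": 0},{"grip": -0.6,"slide": [0,0,-37],"roll": 0},{"grip": -0.6,"slide": [24.8,30.5,0],"roll": 0},{"grip": -0.6,"slide": [24.8,30.5,0],"roll": 0}]'

```text
clock: 58.55
position: [378.1, -267.3, 236.4]
eef_rot: [0.966, 0.259, 0.001, 0.002]
ft_force: [0.3, -0.5, -2.7]
finger_gap: 25.4
grasp_force: 62.6
```

Request:
apply_moves --commands '[{"grip": -0.6,"slide": [24.8,30.5,0],"roll": 0},{"grip": -0.6,"slide": [24.8,30.5,0],"roll": 0},{"grip": -0.6,"slide": [24.8,30.5,0],"roll": 0},{"grip": -0.6,"slide": [24.8,30.5,0],"roll": 0},{"grip": -0.6,"slide": [24.8,30.5,0],"roll": 0}]'

```text
clock: 59.05
position: [562.0, -336.8, 233.9]
eef_rot: [0.966, 0.26, -0.0, -0.0]
ft_force: [0.3, -0.5, -2.0]
finger_gap: 25.2
grasp_force: 62.5
```

Request:
apply_moves --commands '[{"grip": -0.6,"slide": [24.8,30.5,0],"roll": 0},{"grip": -0.6,"slide": [0,0,0],"roll": 0.131},{"grip": -0.6,"slide": [0,0,0],"roll": 0.131},{"grip": -0.6,"slide": [0,0,0],"roll": 0.131},{"grip": -0.6,"slide": [0,0,0],"roll": 0.131}]'

```text
clock: 59.55
position: [597.4, -350.4, 233.6]
eef_rot: [1.0, -0.002, -0.0, -0.0]
ft_force: [-0.3, -0.2, -3.6]
finger_gap: 25.1
grasp_force: 62.7
```

```bash
python3 - <<'E'
from tilt import *
est()
delta([597,-351,117],-1.571)
E
```

```text
t 59.55 pos [ 597.4 -350.4  233.6] yawY -1.575 tilt [-0.001  0.   ] gap 25.1 F [-0.3 -0.2 -3.6] gf 62.7 j [-0.53  0.47  0.64  1.75 -0.    2.62]
scene [182.5 182.6 210.3 235.5] 0.96 dx 0 [(np.float64(0.741), 29), (np.float64(0.731), 26), (np.float64(0.698), 23), (np.float64(0.674), 32)] dx -5 [(np.float64(0.711), 26), (np.float64(0.707), 23), (np.float64(0.679), 20), (np.float64(0.647), 29)] 
side [326.3 105.3 354.  144.3] 0.81 dx 0 [(np.float64(0.633), 29), (np.float64(0.63), 26), (np.float64(0.614), 23), (np.float64(0.591), 32)] dx -5 [(np.float64(0.631), 23), (np.float64(0.629), 26), (np.float64(0.608), 20), (np.float64(0.582), 29)] 
wrist [282.5 205.1 367.9 378.2] 0.71 
t 59.85 pos [ 597.2 -350.3  234.3] yawY -1.567 tilt [-0.  0.] gap 25.1 F [-0.1  0.4 -2.8] gf 62.7 j [-0.53  0.47  0.64  1.75 -0.    2.61]
slide [ -0.2   0.7 117.3] roll 0.0042
```

Request:
apply_moves --commands '[{"grip": -0.6,"slide": [4,0.7,39],"roll": 0},{"grip": -0.6,"slide": [0,0,39],"roll": 0},{"grip": -0.6,"slide": [0,0,39],"roll": 0},{"grip": -0.6,"slide": [0,0,0],"roll": 0},{"grip": -0.6,"slide": [-5,0,0],"roll": 0}]'

```text
clock: 60.35
position: [596.2, -350.8, 117.9]
eef_rot: [1.0, 0.001, -0.0, -0.0]
ft_force: [0.0, -0.7, -2.2]
finger_gap: 25.4
grasp_force: 62.7
```

Request:
apply_moves --commands '[{"grip": -0.6,"slide": [-5,0,0],"roll": 0},{"grip": -0.6,"slide": [-5,0,0],"roll": 0},{"grip": -0.6,"slide": [-4,0,0],"roll": 0},{"grip": -0.6,"slide": [-3,0,0],"roll": 0},{"grip": -0.6,"slide": [0,0,0],"roll": 0}]'

```text
clock: 60.85
position: [580.8, -351.6, 120.0]
eef_rot: [1.0, 0.001, 0.003, 0.001]
ft_force: [6.4, -1.0, -2.1]
finger_gap: 25.3
grasp_force: 62.9
```

Request:
apply_moves --commands '[{"grip": -0.6,"slide": [-4,0,0],"roll": 0},{"grip": -0.6,"slide": [-4,0,0],"roll": 0},{"grip": -0.6,"slide": [-3,0,0],"roll": 0},{"grip": -0.6,"slide": [-3,0,0],"roll": 0},{"grip": -0.6,"slide": [0,0,0],"roll": 0}]'

```text
clock: 61.35
position: [566.7, -351.6, 119.9]
eef_rot: [1.0, 0.001, 0.003, 0.001]
ft_force: [6.4, -0.5, -0.8]
finger_gap: 25.4
grasp_force: 63.5
```

Request:
apply_moves --commands '[{"grip": -0.6,"slide": [-3,0,0],"roll": 0},{"grip": -0.6,"slide": [-3,0,0],"roll": 0},{"grip": -0.6,"slide": [-3,0,0],"roll": 0},{"grip": -0.6,"slide": [-3,0,0],"roll": 0},{"grip": -0.6,"slide": [0,0,0],"roll": 0}]'

```text
clock: 61.85
position: [554.8, -351.6, 119.9]
eef_rot: [1.0, 0.001, 0.003, 0.001]
ft_force: [6.2, -0.7, -0.4]
finger_gap: 25.3
grasp_force: 64.0
```

Request:
apply_moves --commands '[{"grip": -0.6,"slide": [-3,0,0],"roll": 0},{"grip": -0.6,"slide": [-3,0,0],"roll": 0},{"grip": -0.6,"slide": [-3,0,0],"roll": 0},{"grip": -0.6,"slide": [-3,0,0],"roll": 0},{"grip": -0.6,"slide": [-2,0,0],"roll": 0}]'

```text
clock: 62.35
position: [541.0, -351.6, 120.1]
eef_rot: [1.0, 0.001, 0.003, 0.001]
ft_force: [6.9, 0.0, -0.1]
finger_gap: 25.2
grasp_force: 64.7
```

Request:
apply_moves --commands '[{"grip": -0.6,"slide": [-1,0,0],"roll": 0},{"grip": -0.6,"slide": [0,0,0],"roll": 0},{"grip": -0.6,"slide": [10,0,0],"roll": 0},{"grip": -0.6,"slide": [14,0,0],"roll": 0},{"grip": -0.6,"slide": [0,0,0],"roll": 0}]'

```text
clock: 62.85
position: [563.5, -350.9, 117.4]
eef_rot: [1.0, 0.001, 0.0, 0.0]
ft_force: [0.4, 0.8, -2.7]
finger_gap: 25.4
grasp_force: 64.2
```

```bash
python3 - <<'E'
from tilt import *
est()
delta([585.5,-367.4,105],-1.571)
E
```

```text
t 62.85 pos [ 563.5 -350.9  117.4] yawY -1.569 tilt [ 0. -0.] gap 25.4 F [ 0.4  0.8 -2.7] gf 64.2 j [-0.56  0.35  0.26  1.49 -0.    2.58]
scene [187.1 214.7 216.9 271.4] 0.76 dx 0 [(np.float64(0.788), 5), (np.float64(0.781), 2), (np.float64(0.749), 8), (np.float64(0.748), -1)] dx -5 [(np.float64(0.769), 2), (np.float64(0.762), -1), (np.float64(0.739), 5), (np.float64(0.739), -4)] 
side [330.9 133.  351.1 168. ] 0.91 dx 0 [(np.float64(0.66), 5), (np.float64(0.64), 2), (np.float64(0.628), 8), (np.float64(0.58), -1)] dx -5 [(np.float64(0.665), 2), (np.float64(0.653), -1), (np.float64(0.63), 5), (np.float64(0.599), -4)] 
wrist [265.9 168.5 386.6 379.3] 0.6 
t 63.15 pos [ 561.9 -351.1  117.4] yawY -1.57 tilt [-0.  0.] gap 25.6 F [-0.1  0.4 -2.9] gf 64.2 j [-0.56  0.35  0.26  1.49 -0.    2.58]
slide [23.6 16.3 12.4] roll 0.001
```

```bash
python3 - <<'E'
from h import *
o,R=st(); p=shot('wrist','w17.png')
M=manip.cut_out('mister',p)[0]; print(np.round(M['extent'],1),M['score'])
m=M['pixels']; print('top rows',[(r,np.where(m[r])[0].min(),np.where(m[r])[0].max()) for r in range(160,215,6) if m[r].any()])
a=np.linspace(0,6.28,60)
for th in (0,3):
  for dx in (0,-4,-8):
    t=np.radians(th); B=lambda f,u,y=0:o['position']+R@np.array([f*np.cos(t)+u*np.sin(t),y,-(21.7-f*np.sin(t)+u*np.cos(t))])
    q=proj(p,np.array([B(dx+35*np.cos(v),-118.8+hh,35*np.sin(v)) for v in a for hh in (0,)])); q2=proj(p,np.array([B(dx+35*np.cos(v),-118.8+52,35*np.sin(v)) for v in a]))
    n=proj(p,B(dx+40,1.2)); hf=proj(p,np.array([B(dx+28,13,0),B(dx+28,-20,0)])); print(th,dx,'bottom circle',q.min(0).round(),q.max(0).round(),'top cyl',q2.min(0).round(),q2.max(0).round(),'noz',n.round(1),'headfront',hf.round(1).tolist())
h=cv2.cvtColor(p['img'],cv2.COLOR_RGB2HSV); print('col 325 V:',[(r,int(h[r,325,2]),int(h[r,325,1])) for r in range(150,300,5)])
E
```

```text
t 63.15 pos [ 561.9 -351.1  117.4] yawY -1.57 tilt [-0.  0.] gap 25.6 F [-0.1  0.4 -2.9] gf 64.2 j [-0.56  0.35  0.26  1.49 -0.    2.58]
[264.2 171.6 384.8 378.3] 0.71
top rows [(172, np.int64(317), np.int64(335)), (178, np.int64(298), np.int64(350)), (184, np.int64(291), np.int64(358)), (190, np.int64(285), np.int64(363)), (196, np.int64(281), np.int64(368)), (202, np.int64(278), np.int64(371)), (208, np.int64(275), np.int64(374)), (214, np.int64(271), np.int64(377))]
0 0 bottom circle [276. 162.] [375. 257.] top cyl [264. 176.] [388. 293.] noz [[327.  197.7]] headfront [[327.2, 242.0], [326.7, 213.3]]
0 -4 bottom circle [277. 168.] [375. 262.] top cyl [265. 183.] [388. 299.] noz [[327.  208.7]] headfront [[327.2, 253.4], [326.6, 222.5]]
0 -8 bottom circle [277. 174.] [375. 267.] top cyl [265. 191.] [387. 305.] noz [[327.  219.5]] headfront [[327.1, 264.5], [326.6, 231.4]]
3 0 bottom circle [277. 171.] [375. 266.] top cyl [265. 182.] [388. 300.] noz [[327.  196.3]] headfront [[327.2, 238.6], [326.6, 214.8]]
3 -4 bottom circle [277. 177.] [375. 271.] top cyl [265. 189.] [387. 306.] noz [[327.  207.2]] headfront [[327.1, 250.1], [326.6, 224.0]]
3 -8 bottom circle [277. 182.] [375. 276.] top cyl [265. 196.] [387. 312.] noz [[327. 218.]] headfront [[327.1, 261.4], [326.6, 233.0]]
col 325 V: [(150, 195, 17), (155, 197, 18), (160, 196, 17), (165, 197, 19), (170, 145, 16), (175, 69, 4), (180, 67, 4), (185, 87, 6), (190, 112, 2), (195, 110, 5), (200, 115, 4), (205, 18, 85), (210, 15, 136), (215, 30, 17), (220, 28, 27), (225, 32, 48), (230, 27, 47), (235, 24, 64), (240, 81, 3), (245, 144, 9), (250, 181, 10), (255, 198, 5), (260, 200, 9), (265, 198, 6), (270, 199, 5), (275, 202, 6), (280, 150, 8), (285, 150, 10), (290, 143, 5), (295, 141, 5)]
```

Request:
apply_moves --commands '[{"grip": -0.6,"slide": [12.5,8.2,0],"roll": 0},{"grip": -0.6,"slide": [12.5,8.3,0],"roll": 0},{"grip": -0.6,"slide": [0,0,6],"roll": 0},{"grip": -0.6,"slide": [0,0,4],"roll": 0},{"grip": -0.6,"slide": [0,0,0],"roll": 0}]'

```text
clock: 63.75
position: [586.3, -366.9, 106.2]
eef_rot: [1.0, 0.001, -0.001, -0.001]
ft_force: [0.1, -0.4, -3.3]
finger_gap: 25.5
grasp_force: 64.1
```

```bash
python3 - <<'E'
from h import *
o,R=st(); p=shot('wrist','w18.png')
g=p['img'].astype(int); h=cv2.cvtColor(p['img'],cv2.COLOR_RGB2HSV)
w=((h[...,1]<45)&(h[...,2]>120)).astype(np.uint8); w[260:]=0
n,l,sv,c=cv2.connectedComponentsWithStats(w)
for i in sv[1:,4].argsort()[::-1][:4]+1: print(sv[i],c[i].round(1))
a=np.linspace(0,2*np.pi,73)
q=proj(p,np.array([[584.6+58*np.cos(v),-367.4+58*np.sin(v),3] for v in a])); print('model coaster',q.min(0).round(),q.max(0).round())
for m in manip.recognise('coaster',p)[:3]: print(np.round(m['extent']),round(m['score'],2))
E
```

```text
t 63.75 pos [ 586.3 -366.9  106.2] yawY -1.57 tilt [-0.002  0.001] gap 25.5 F [ 0.1 -0.4 -3.3] gf 64.1 j [-0.56  0.42  0.34  1.49  0.    2.58]
[  485     0   155   247 30604] [572.8 129.2]
[ 247  131  159  129 9265] [326.3 184.4]
[   0  120  113   82 3261] [ 55.2 143.7]
[ 287  244   75   16 1147] [323.7 251.8]
model coaster [246. 129.] [407. 283.]
[432. 290. 560. 400.] 0.79
[247. 128. 405. 261.] 0.77
[486.   3. 640. 247.] 0.69
```

Request:
apply_moves --commands '[{"grip": -0.6,"slide": [0,0,2],"roll": 0},{"grip": -0.6,"slide": [0,0,2],"roll": 0},{"grip": -0.6,"slide": [0,0,1],"roll": 0},{"grip": -0.6,"slide": [0,0,0],"roll": 0},{"grip": -0.6,"slide": [0,0,0],"roll": 0}]'

```text
clock: 64.35
position: [587.3, -367.5, 102.4]
eef_rot: [1.0, 0.001, 0.0, 0.0]
ft_force: [0.1, 0.6, -2.3]
finger_gap: 25.2
grasp_force: 64.1
```

Request:
apply_moves --commands '[{"grip": -0.6,"slide": [0,0,1],"roll": 0},{"grip": -0.6,"slide": [0,0,0.5],"roll": 0},{"grip": -0.6,"slide": [0,0,0],"roll": 0},{"grip": -0.6,"slide": [0,0,0],"roll": 0},{"grip": -0.6,"slide": [0,0,0],"roll": 0}]'

```text
clock: 64.85
position: [587.2, -367.5, 100.9]
eef_rot: [1.0, 0.001, 0.0, 0.0]
ft_force: [0.4, -0.0, -2.9]
finger_gap: 25.3
grasp_force: 64.1
```

Request:
apply_moves --commands '[{"grip": -0.6,"slide": [0,0,0.7],"roll": 0},{"grip": -0.6,"slide": [0,0,0.7],"roll": 0},{"grip": -0.6,"slide": [0,0,0],"roll": 0},{"grip": -0.6,"slide": [0,0,0],"roll": 0},{"grip": -0.6,"slide": [0,0,0],"roll": 0}]'

```text
clock: 65.35
position: [587.2, -367.5, 99.5]
eef_rot: [1.0, 0.001, 0.0, 0.0]
ft_force: [0.4, 0.6, -3.1]
finger_gap: 25.6
grasp_force: 64.1
```

Request:
apply_moves --commands '[{"grip": -0.6,"slide": [0,0,0.7],"roll": 0},{"grip": -0.6,"slide": [0,0,0.7],"roll": 0},{"grip": -0.6,"slide": [0,0,0],"roll": 0},{"grip": -0.6,"slide": [0,0,0],"roll": 0},{"grip": -0.6,"slide": [0,0,0],"roll": 0}]'

```text
clock: 65.85
position: [587.3, -367.6, 98.8]
eef_rot: [1.0, 0.001, 0.0, 0.0]
ft_force: [-2.7, 0.8, 5.4]
finger_gap: 25.1
grasp_force: 65.2
```

Request:
apply_moves --commands '[{"grip": -0.6,"slide": [0,0,1],"roll": 0},{"grip": -0.6,"slide": [0,0,1],"roll": 0},{"grip": -0.6,"slide": [0,0,0],"roll": 0},{"grip": -0.6,"slide": [0,0,0],"roll": 0},{"grip": -0.6,"slide": [0,0,0],"roll": 0}]'

```text
clock: 66.35
position: [587.4, -367.6, 98.8]
eef_rot: [1.0, 0.001, 0.001, 0.001]
ft_force: [-6.1, 2.6, 15.5]
finger_gap: 25.2
grasp_force: 66.8
```

```bash
python3 - <<'E'
from tilt import *
est(); print(manip.get_obs()['wrist_torque'])
E
```

```text
t 66.35 pos [ 587.4 -367.6   98.8] yawY -1.57 tilt [ 0.002 -0.001] gap 25.2 F [-6.1  2.6 15.5] gf 66.8 j [-0.56  0.42  0.32  1.47  0.    2.58]
scene [188.2 232.4 217.5 286. ] 0.95 dx 0 [(np.float64(0.809), 2), (np.float64(0.798), 5), (np.float64(0.774), -1), (np.float64(0.748), -4)] dx -5 [(np.float64(0.792), -1), (np.float64(0.771), 2), (np.float64(0.76), -4), (np.float64(0.736), -7)] 
side [329.5 133.5 348.7 165.9] 0.96 dx 0 [(np.float64(0.63), 2), (np.float64(0.621), 5), (np.float64(0.592), -1), (np.float64(0.58), 8)] dx -5 [(np.float64(0.64), -1), (np.float64(0.625), 2), (np.float64(0.596), -4), (np.float64(0.576), 5)] 
wrist [264.1 171.1 387.7 378.6] 0.91 
[0.86525584 1.27366191 0.08899729]
```

Request:
apply_moves --commands '[{"grip": -0.6,"slide": [0,0,-1.5],"roll": 0},{"grip": -0.2,"slide": [0,0,0],"roll": 0},{"grip": 0.4,"slide": [0,0,0],"roll": 0},{"grip": 0.8,"slide": [0,0,0],"roll": 0},{"grip": 0.8,"slide": [0,0,0],"roll": 0}]'

```text
clock: 67.15
position: [587.2, -367.5, 97.1]
eef_rot: [1.0, 0.001, -0.0, -0.0]
ft_force: [-0.5, -0.1, 0.1]
finger_gap: 75.8
grasp_force: 0.0
```

Request:
apply_moves --commands '[{"grip": 0.8,"slide": [0,0,-15],"roll": 0},{"grip": 0.8,"slide": [0,0,-35],"roll": 0},{"grip": 0.8,"slide": [0,0,-40],"roll": 0},{"grip": 0.8,"slide": [-25,0,-30],"roll": 0},{"grip": 0.8,"slide": [-40,0,-20],"roll": 0}]'

```text
clock: 67.65
position: [523.1, -367.5, 240.4]
eef_rot: [1.0, 0.001, 0.001, 0.001]
ft_force: [0.4, -1.3, 0.7]
finger_gap: 76.8
grasp_force: 0.0
```

Request:
apply_moves --commands '[{"grip": 0.8,"slide": [-40,0,-20],"roll": 0},{"grip": 0.8,"slide": [-40,0,0],"roll": 0},{"grip": 0.8,"slide": [0,0,0],"roll": 0},{"grip": 0.8,"slide": [0,0,0],"roll": 0},{"grip": 0.8,"slide": [0,0,0],"roll": 0}]'

```text
clock: 68.15
position: [442.9, -367.7, 258.0]
eef_rot: [1.0, 0.001, 0.0, 0.0]
ft_force: [0.0, 0.0, 0.0]
finger_gap: 76.9
grasp_force: 0.0
```

```bash
python3 - <<'E'
from tilt import *
o,R=st()
# bottle/coaster fit in scene/side/wrist: upright model at varying xy
a=np.linspace(0,6.28,40)
for n in ('scene','side','wrist'):
    p=shot(n,n+'9.png'); M=manip.cut_out('mister',p)
    if not M: print(n,'none'); continue
    m=M[0]['pixels']; best=[]
    for x in range(560,612,4):
        for y in range(-392,-340,4):
            P=np.array([[x+35*np.cos(v),y+35*np.sin(v),z] for v in a for z in (3,55)]+[[x+f,y+w,z] for f in (-28,28) for w in (-13,13) for z in (101,135)]+[[x+40,y,123]])
            h=np.zeros((400,640),np.uint8); cv2.fillConvexPoly(h,cv2.convexHull(np.round(proj(p,P)*16).astype(np.int32)),1,shift=4); h=h>0
            best.append((round((h&m).sum()/(h|m).sum(),3),x,y))
    print(n,np.round(M[0]['extent'],1),round(M[0]['score'],2),sorted(best)[::-1][:4],'coaster',[np.round(d['extent']).tolist() for d in manip.recognise('coaster',p)[:4]])
p=shot('scene'); 
for m in manip.recognise('spindle',p)[:1]: print('spindle',np.round(m['extent'],1),m['score'])
q=np.load('disp.npy'); q[0]-=1.2; c,s=np.cos(q[2]),np.sin(q[2])
W=lambda x,y,z:[q[0]+c*x-s*y,q[1]+s*x+c*y,z]
print('model grip end',proj(p,W(0,158,38.5)),'shoulder',proj(p,W(0,98,38.5)),'tip',proj(p,W(0,-114,38.5)))
hsv=cv2.cvtColor(p['img'],cv2.COLOR_RGB2HSV); b=(hsv[...,2]<80)&(hsv[...,1]>90); yx=np.argwhere(b[190:225,300:345])+[190,300]; print('brown grip px',yx.min(0)[::-1],yx.max(0)[::-1],len(yx))
E
```

```text
t 68.15 pos [ 442.9 -367.7  258. ] yawY -1.57 tilt [ 0.001 -0.   ] gap 76.9 F [0. 0. 0.] gf 0.0 j [-0.69  0.16  0.31  1.72  0.    2.45]
scene [190.  229.  219.4 285.6] 0.91 [(np.float64(0.891), 584, -368), (np.float64(0.873), 580, -368), (np.float64(0.864), 588, -368), (np.float64(0.835), 580, -364)] coaster [[182.0, 260.0, 229.0, 295.0], [241.0, 280.0, 308.0, 334.0], [113.0, 254.0, 162.0, 290.0], [99.0, 297.0, 175.0, 367.0]]
side [329.2 131.3 346.2 166.3] 0.94 [(np.float64(0.792), 584, -368), (np.float64(0.788), 580, -364), (np.float64(0.788), 580, -368), (np.float64(0.785), 584, -364)] coaster [[270.0, 153.0, 310.0, 184.0], [360.0, 136.0, 384.0, 151.0], [326.0, 155.0, 348.0, 169.0], [318.0, 118.0, 351.0, 140.0]]
wrist [287.3   0.9 363.1  75.1] 0.81 [(np.float64(0.939), 584, -368), (np.float64(0.937), 580, -368), (np.float64(0.906), 584, -364), (np.float64(0.9), 580, -364)] coaster [[287.0, 194.0, 319.0, 219.0], [440.0, 0.0, 598.0, 61.0], [390.0, 103.0, 496.0, 208.0]]
spindle [248.7 200.9 333.5 249.1] 0.71
model grip end [[330.29759083 204.22472296]] shoulder [[314.33232255 212.7024105 ]] tip [[250.74568284 246.46668163]]
brown grip px [312 201] [332 224] 127
```

```bash
python3 -c "
from plant import manip; print(manip.finish_job())"
```

```text
the job is handed in; nothing more can be done
None
```

The job is handed in at 68 s of the 210 s allowed; no verdict came back, so what follows is from my own camera and force checks.

- **Core:** it lies in the waste tub.
- **Rolls:** all four that were on the rack are on the dispenser's bars between the cheeks.
- **Spindle:** threaded in from the left, through both cheeks and the rolls. The grip stopped against the cheek under 15 N of push, where the measured pose puts it fully home.
- **Mist bottle aim:** my moves could not tilt the tool. I pushed the held bottle against the tub's wall to tip it nose-down about 26°, then held it still for 3 s. By calculation from the measured poses, the nozzle was aimed at the middle of the pad from about 200 mm.
- **Bottle return:** the bottle had been knocked partly off its coaster before I reached it. I straightened it against the tub's other wall and stood it upright on the white coaster, about 1 mm from the centre by camera.

The paint jar, brush pot and paint tube were not touched.

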